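# Swap the drying chamber's lift-off door

## Task

Swap the door of the small drying chamber: pinch the sprung hinge pin of its blank door back, lift that door off and stand it in the free middle slot of the rack, then take the windowed door out of the rack and drop it into the chamber's hinge ears so that it hangs there and its hinge pin springs fully home. Feel the door down into the ears gently, never forcing a door against the chamber, and leave the other things where they are.

Things in the scene. Friction and masses are not known exactly. Their poses are not given: they have to be found in the camera images.
- chamber: Small white drying chamber on a grey console, fixed, open to the front (-x), 130 deep x 210 wide x 152 high. Origin: centre of its underside, which stands on a 4 thick glass plate; x to its back, y to its left, z up. Two steel hinge ears stand at its front top edge, where the blank door hangs at the start.
- hinge_axis (a point): On the chamber, on the hinge axis (along y) midway between the ears; axes as the chamber's. Each ear: a slot open upward at |y| 74.5 to 82.5, floor 5 below the axis, 11.8 wide (x) to 3 above it, then flaring to 27 wide at the ear's top, 16 above the axis. Outside it an end plate, |y| 82.5 to 90.5, as high; the right one (-y) has a 10 hole on the axis for the pin. Chamber roof: 4 below the axis.
- rack: Grey rack, 176 x 166 x 48 high, fixed. Origin: centre of its underside, on the table. Three slots along its y, at x = -55, 0 and +55, for panels standing on its floor (z = 8): 6.8 wide, flaring from z = 34 to 21 wide at z = 46; end walls at y = +-74. Middle slot free; the windowed door and a perforated shelf plate stand in the outer two, either way round.
- blank_mid (a point): Centre of the blank door's panel: solid aluminium, 140 wide (y) x 104 high (z) x 5 thick (x). Hangs in the ears at the start, axes as the chamber's then. Hinge rail above the panel: tube of 16 diameter along y, axis 68 above this point, with a fixed boss of 10 diameter at each end (|y| 72 to 80) that lies in the ears' slots.
- blank_door: The blank door, 0.26 kg; origin at the middle of its lower edge, 52 below blank_mid; centre of mass at y = 0. To hold it, pinch its two upright finger tabs from outside with the hand centred on y = 0; that draws the pin too. Tabs: 18 wide (x), from the rail up to 46 above its axis; fixed tab's outer face at y = +16.5, pin's pull tab's at y = -27.5 (home) or -16.5 (drawn).
- blank_pin (a joint): Travel (m) of the blank door's sprung hinge pin, diameter 8, blunt: 0 = home, its tip 10 past the right (-y) boss and through the ear's hole; 0.011 = fully drawn towards +y, tip inside the boss, door free to lift straight up. The spring pushes home with 3.5 N at 0 and 5.5 N at 0.011.
- window_mid (a point): Centre of the windowed door's panel; starts in the rack, axes as the rack's. Same as the blank door but for a clear 100 x 60 window, and its hinge rail, held in slotted holes, has not been set: rail, bosses, tabs and pin sit up to 8 higher or lower and up to 3 further front or back on the panel than on the blank door. No reading tells how much: feel the bosses into the ears.
- window_door: The windowed door, 0.22 to 0.30 kg; origin at the middle of its lower edge, 52 below window_mid. Tabs, bosses and pin as on the blank door, but for the unset rail.
- window_pin (a joint): Travel (m) of the windowed door's sprung hinge pin, same sizes and spring as blank_pin: 0 = home, 0.011 = drawn. In the ears it can spring home only when the bosses lie down on the slot floors, in line with the hole of the right-hand ear.
- shelf_mid (a point): Centre of the perforated steel shelf plate, 140 x 106 x 4, standing in an outer slot of the rack; stays there.
- crucible: Porcelain crucible, 43 across, 32 high, standing inside the chamber; stays there. Origin: centre of its underside.
- hex_key: Black hex key, 78 long, 5 thick, lying on the table; not needed. Origin at its middle.
- fuse_box: Small box, 36 x 60 x 22 high, standing on the table; not needed. Origin: centre of its underside.
- salve_jar: Wide squat jar, 87 across, 57 high; not needed. Origin: centre of its underside.
- tweezers: Tweezers, 124 long, 9 thick, lying on the table; not needed. Origin at their middle.

How it is judged (in metres and radians):
On the way, in this order (a step that is already met when the one before it is completed fails the run):
1. the blank door is lifted clear of the chamber's hinge ears (z of blank_mid in the frame of chamber above 0.116 m), for 0.1 s.
2. the blank door stands upright in the rack's middle slot, let go (x of blank_mid in the frame of rack between -0.009 and 0.009 m and y of blank_mid in the frame of rack between -0.008 and 0.008 m and z of blank_mid in the frame of rack between 0.055 and 0.064 m and angle between blank_mid's own z axis and vertical below 0.12 rad and contact force between the fingers and blank_door below 0.1 N), for 0.2 s.
At the end, for the whole second after the job is handed in: The windowed door hangs upright (within 0.15 rad) in the chamber's ears, its bosses on the slot floors, with its pin home (within 1.5 mm); the blank door stands on the floor of the rack's middle slot (upright within 0.12 rad, centre within 9 mm); both at rest (x of window_mid in the frame of chamber between -0.095 and -0.067 m and y of window_mid in the frame of chamber between -0.006 and 0.006 m and z of window_mid in the frame of chamber between 0.079 and 0.097 m and angle between the y axis of window_mid and the y axis of chamber, either way round below 0.06 rad and angle between window_mid's own z axis and vertical below 0.15 rad and value of joint window_pin below 0.0015 m and contact force between window_door and chamber above 0.5 N and x of blank_mid in the frame of rack between -0.009 and 0.009 m and y of blank_mid in the frame of rack between -0.008 and 0.008 m and z of blank_mid in the frame of rack between 0.055 and 0.064 m and angle between blank_mid's own z axis and vertical below 0.12 rad and linear speed of each of window_door, blank_door below 0.03 m/s and angular speed of window_door below 0.6 rad/s); the robot touches nothing.
It fails at once if the blank door is pulled or pushed against the chamber with more than 25 N (contact force between blank_door and chamber above 25 N).
It fails at once if the windowed door is pushed against the chamber with more than 17 N (contact force between window_door and chamber above 17 N).
It fails at once if a bystander (shelf plate, crucible, hex key, tweezers, small box, jar) is moved by more than 20 mm (distance of any of shelf_mid, crucible, hex_key, tweezers, fuse_box, salve_jar from where it was at the start of the episode above 0.02 m).
It also fails if it takes over 67 s, if anything falls off the work surface, if the arm or the gripper's body presses on something with over 40 N, if the wrist force passes 120 N, or if a joint passes its speed limit or range.

## Robot

A 7-joint arm with a two-finger parallel gripper is mounted at the origin on a cart in front of the work surface, level with it; the furniture and walls round the work are solid. World frame = base frame: x ahead of the robot, y to its left, z up, the work surface at z = 0. Lengths are in m, angles in degrees, forces in N, time in s.
With the tool pointing down it reaches from about 0.425 to 0.925 m from the base axis. Payload 6.8 kg.
Tool frame: the origin (TCP) lies between the finger pads; the fingertips stand 8 mm ahead of it and the grasp point (between the pads) lies 11 mm behind it (arm.tips_ahead is the distance from the TCP to the fingertips, in m); x points along the fingers, y is the direction in which the jaws open and shut, and the axes are right-handed (so a half turn about x gives the same grasp; the last joint's range is limited). The gripper opens to 88 mm and grips with 3 to 60 N. Pads are 20 mm wide; open, the fingers measure 115 mm over their backs; the gripper's body (75 mm by 178 mm) begins 61 mm behind the grasp point.
Start: joints at [59.983, 27.33, 1.283, 89.118, -0.659, 63.558, -4.761], TCP at [0.273, -0.617, 0.231] pointing down, gripper open.
Joint ranges: [-169.35, 169.35], [-19.33, 120.38], [-80.79, 83.38], [13.8, 139.57], [-78.32, 258.32], [9.67, 109.79], [-169.56, 169.56]. Speed limits (degrees/s): [136.94, 136.94, 180, 180, 180, 180, 180].

## Interface

Orientations are given as a 3x3 rotation matrix whose columns are the frame's x, y, z axes.
In Python, from cell import arm gives the robot as it stands. The module is installed in compiled form; this text tells all that it offers.
- The arm moves only by the tool apply_moves, never from a script. Its argument "steps" is a list of rows, each a list of 5 numbers: the gripper command: -1 is shut, 1 is fully open, values between are in proportion, then the shift along the tool's x, y, z in cm, then the turn about the tool's x in degrees. A call has 1 to 20 rows; each row shifts and turns the commanded pose from where the row before left it, along the tool's axes as they then stand; what a row does not reach is not made up. A row lasts 1/10 s, in which the tool goes at most 50 mm and 8.59 degrees, less where a joint would pass 70% of its speed; a pose out of reach is approached as far as the arm can. A call with a gripper value outside its range is refused whole. The fingers move at their own pace and stop on an object; "force" is the grip in N (left out, the last holds). Time passes only in rows, so rows that do not move let the fingers close. It gives the time, the measured TCP pose, the force and the opening at its end, in the units of the state.
- arm.get_state(): the state, without advancing time (a new reading comes with each control period).
- arm.capture(name): name is "scene" or "side" or "wrist"; returns a dict with "pixels" (384x512x3 uint8, blue, green, red), "range_z" (384x512 float32, m along the optical axis (not along the pixel's ray), 0 where there is no reading), "mtx" (3x3 intrinsics, pixels), "pose" (4x4, takes a point from camera to world coordinates). Camera axes: x right, y up, looking along -z (the intrinsics and any distortion apply to the point x, -y, -z); pixel columns grow to the right and rows downward; lengths in m; the calibration is good to about 2 mm. A picture is of the moment at which its call begins.
- arm.sign_off(): hands the job in, once; it reports no verdict.
The state is a dict: "t": time; "q": joint angles; "dq": joint speeds; "joint_torque": joint torques, N m; "tool_pos": TCP position; "ee_rot": TCP orientation; "force": force on the tool from outside, world axes, zero at the start; "wrist_torque": the same for the moment, N m; "gripper_width": finger opening in m.
Only numpy, scipy, OpenCV 4.12 (cv2) and the standard library are available. Lean on these libraries where they do the work, as an engineer would, in place of code of your own. Each camera call takes 0.05 s, during which the arm holds its last target.

## Working session

There is one attempt and no reset: what is moved stays moved. The work goes in short steps, Python scripts to look and compute and a tool call to move; the robot and the scene stay as the last step left them, time stands still between calls to the robot, and variables do not carry over. Pictures are saved under pics/ and viewed, and the job is handed in when it is done.

Besides the shell and the picture viewer there is one more tool, called after ">>>" as name(argument=value, ...), one argument or row to a line, values as JSON. apply_moves: Moves the arm, as the interface text tells. Its arguments: {"type":"object","properties":{"steps":{"type":"array","items":{"type":"array","items":{"type":"number"}}},"force":{"type":"number"}},"required":["steps"]}

```bash
mkdir -p pics
cat > h.py <<'E'
import numpy as np, cv2
from cell import arm
def cap(n,tag):
    d=arm.capture(n); cv2.imwrite(f'pics/{tag}.png',d['pixels']); np.savez(f'/tmp/{tag}.npz',**{k:d[k] for k in('pixels','range_z','mtx','pose')}); return d
def pts(d):
    z=d['range_z']; h,w=z.shape; u,v=np.meshgrid(np.arange(w),np.arange(h)); K=d['mtx']
    x=(u-K[0,2])/K[0,0]*z; y=(v-K[1,2])/K[1,1]*z
    P=np.stack([x,-y,-z,np.ones_like(z)],-1)@np.asarray(d['pose']).T
    P=P[...,:3]; P[z==0]=np.nan; return P
E
python3 - <<'E'
from h import *
s=arm.get_state()
for k in s: print(k,np.round(s[k],4).tolist())
for n in('scene','side','wrist'):
    d=cap(n,n+'0'); print(n,np.round(d['pose'],3).tolist(),np.round(d['mtx'],1).tolist())
print(arm.tips_ahead)
E
```

```text
t 0.0
q [59.9845, 27.3751, 1.2796, 89.1767, -0.6585, 63.5574, -4.7601]
dq [0.0278, 0.0655, -0.0458, -0.0626, 0.0123, 0.0977, -0.045]
joint_torque [-0.0008, -58.287, 1.5341, -27.261, -0.0544, 0.017, 0.0002]
tool_pos [0.2724, -0.617, 0.2297]
ee_rot [[-0.0008, 0.4039, -0.9148], [0.0016, -0.9148, -0.4039], [-1.0, -0.0018, 0.0001]]
force [0.5962, 0.6085, -0.7174]
wrist_torque [-0.0172, 0.0022, -0.0216]
gripper_width 0.0875
scene [[-0.354, 0.635, -0.687, -0.366], [-0.935, -0.23, 0.269, 0.415], [0.013, 0.738, 0.675, 0.993], [0.0, 0.0, 0.0, 1.0]] [[490.7, 0.0, 255.6], [0.0, 490.7, 187.3], [0.0, 0.0, 1.0]]
side [[-0.711, 0.608, -0.352, 0.145], [-0.703, -0.614, 0.36, 0.458], [0.003, 0.503, 0.864, 1.052], [0.0, 0.0, 0.0, 1.0]] [[409.8, 0.0, 256.0], [0.0, 409.8, 192.1], [0.0, 0.0, 1.0]]
wrist [[0.404, 0.877, 0.261, 0.345], [-0.915, 0.387, 0.114, -0.586], [-0.002, -0.285, 0.959, 0.384], [0.0, 0.0, 0.0, 1.0]] [[273.6, 0.0, 251.7], [0.0, 273.6, 190.0], [0.0, 0.0, 1.0]]
0.008
```

View pics/scene0.png

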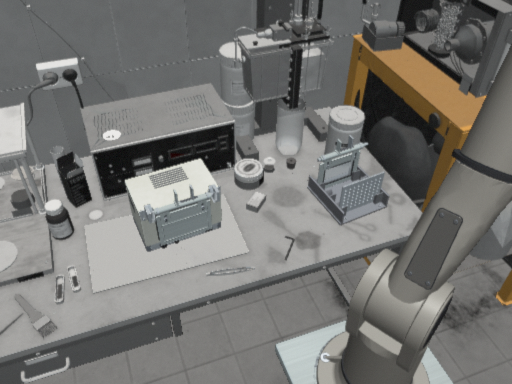

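View pics/side0.png

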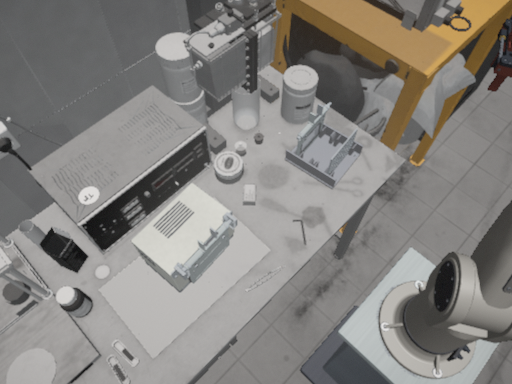

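View pics/wrist0.png

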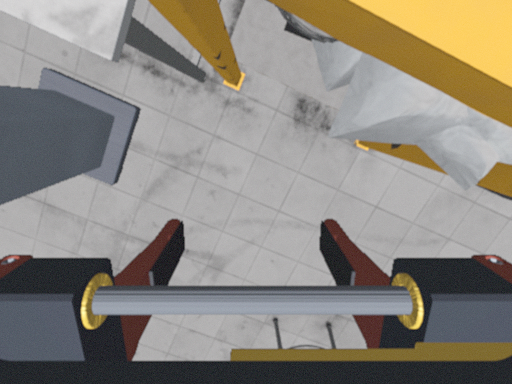

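Run:
```python
from h import *
for n,b in (('scene0',(120,150,230,255)),('scene0',(300,130,400,230)),('side0',(125,175,250,295)),('side0',(275,90,375,195))):
    d=np.load(f'/tmp/{n}.npz'); x0,y0,x1,y1=b
    im=cv2.resize(d['pixels'][y0:y1,x0:x1],None,fx=5,fy=5,interpolation=cv2.INTER_CUBIC)
    cv2.imwrite(f'pics/{n}_{x0}.png',im)
a=[cv2.imread(f'pics/{f}.png') for f in('scene0_120','scene0_300','side0_125','side0_275')]
a=[cv2.resize(i,(400,300 if 0 else int(i.shape[0]*400/i.shape[1]))) for i in a]
def st(p,q):
    h=max(p.shape[0],q.shape[0]); f=lambda i:cv2.copyMakeBorder(i,0,h-i.shape[0],0,0,0)
    return np.hstack([f(p),f(q)])
cv2.imwrite('pics/z1.png',st(a[0],a[1]));cv2.imwrite('pics/z2.png',st(a[2],a[3]))
for n in('scene0','side0'):
    d=np.load(f'/tmp/{n}.npz'); P=pts(d)
    # grid print
    print(n)
    for (u,v) in ([(155,200),(190,210),(345,190),(340,165),(285,245),(230,271),(250,175),(257,200)] if n=='scene0' else [(175,220),(205,250),(325,150),(310,130),(300,230),(265,278),(228,165),(250,194)]):
        print((u,v),np.round(P[v,u],3))
```

```text
scene0
(155, 200) [0.529 0.328 0.153]
(190, 210) [0.49  0.252 0.129]
(345, 190) [ 0.454 -0.167  0.095]
(340, 165) [ 0.568 -0.214  0.081]
(285, 245) [ 0.407  0.024 -0.003]
(230, 271) [ 0.375  0.189 -0.003]
(250, 175) [0.644 0.036 0.054]
(257, 200) [0.571 0.042 0.02 ]
side0
(175, 220) [0.595 0.279 0.155]
(205, 250) [0.479 0.283 0.171]
(325, 150) [ 0.524 -0.237  0.008]
(310, 130) [ 0.564 -0.194  0.11 ]
(300, 230) [0.398 0.022 0.002]
(265, 278) [0.371 0.191 0.002]
(228, 165) [0.672 0.037 0.058]
(250, 194) [0.572 0.047 0.024]
```

View pics/z1.png

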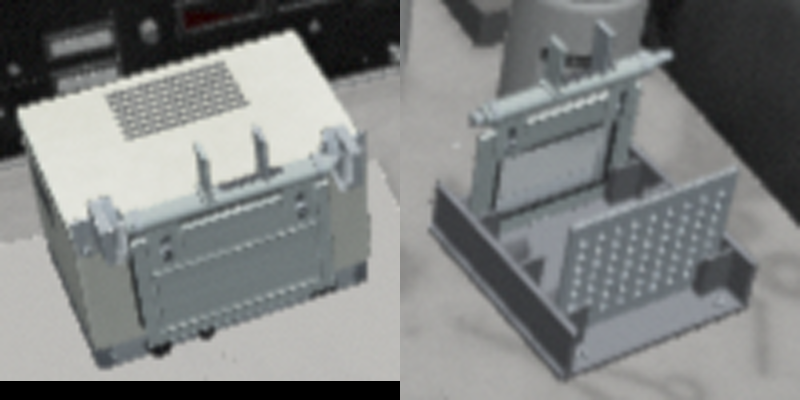

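View pics/z2.png

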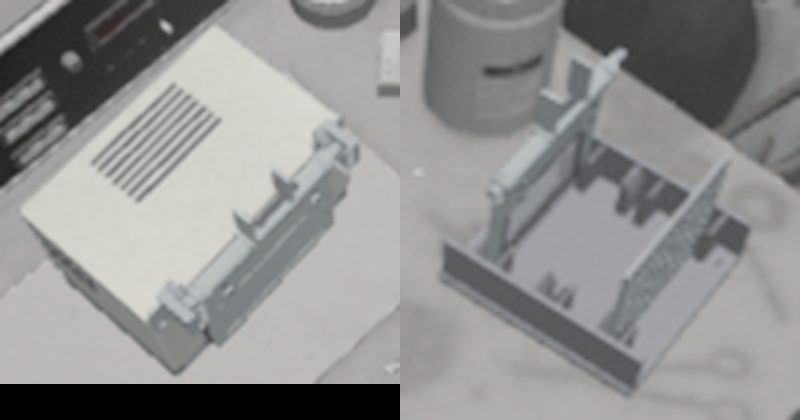

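Run:
```python
from h import *
for n in('scene0','side0'):
    d=np.load(f'/tmp/{n}.npz'); P=pts(d).reshape(-1,3); P=P[~np.isnan(P[:,0])]
    m=(P[:,0]>.38)&(P[:,0]<.72)&(P[:,1]>.1)&(P[:,1]<.45)
    Q=P[m]; 
    r=Q[(Q[:,2]>.148)&(Q[:,2]<.166)]; print(n,'roof n',len(r),np.median(r[:,2]))
    c,s,a=cv2.minAreaRect(r[:,:2].astype(np.float32)*1000); print(c,s,a)
    t=Q[(Q[:,2]>.178)&(Q[:,2]<.21)&(Q[:,0]<.55)]; print('tabs/ears',np.round(t[np.argsort(t[:,1])],3).tolist()[:60:2])
    R=P[(P[:,0]>.4)&(P[:,0]<.75)&(P[:,1]>-.36)&(P[:,1]<-.08)]
    r=R[(R[:,2]>.004)&(R[:,2]<.047)]; c,s,a=cv2.minAreaRect(r[:,:2].astype(np.float32)*1000); print('rack',c,s,a,len(r))
    r=R[(R[:,2]>.06)]
    for nm,rr in (('shelf',r[(r[:,0]<.525)&(r[:,2]<.12)]),('win',r[(r[:,0]>.53)&(r[:,0]<.64)&(r[:,2]<.19)])):
        c=rr[:,:2].mean(0); w,v=np.linalg.eigh(np.cov((rr[:,:2]-c).T)); print(nm,len(rr),c,np.sqrt(w),v[:,1],rr.max(0),rr.min(0))
```

```text
scene0 roof n 3207 0.15454697472154433
(599.7067260742188, 306.65325927734375) (263.0602111816406, 265.9324951171875) 4.715510845184326
tabs/ears [[0.484, 0.241, 0.192], [0.482, 0.242, 0.191], [0.483, 0.242, 0.179], [0.483, 0.243, 0.203], [0.49, 0.243, 0.207], [0.489, 0.244, 0.204], [0.483, 0.244, 0.193], [0.496, 0.244, 0.205], [0.496, 0.245, 0.202], [0.482, 0.245, 0.185], [0.485, 0.245, 0.198], [0.487, 0.245, 0.19], [0.484, 0.245, 0.203], [0.498, 0.246, 0.181], [0.487, 0.246, 0.187], [0.498, 0.246, 0.203], [0.491, 0.247, 0.194], [0.485, 0.281, 0.203], [0.478, 0.282, 0.191], [0.48, 0.282, 0.182], [0.481, 0.283, 0.201], [0.489, 0.283, 0.203], [0.48, 0.283, 0.196], [0.495, 0.283, 0.205], [0.481, 0.284, 0.188], [0.48, 0.284, 0.186], [0.482, 0.284, 0.204], [0.492, 0.285, 0.202], [0.48, 0.285, 0.202], [0.482, 0.285, 0.194]]
rack (576.1878662109375, -215.92213439941406) (237.28350830078125, 341.2454833984375) 86.45942687988281 2301
shelf 580 [ 0.45936837 -0.22264694] [0.00175269 0.04143262] [-0.11691508  0.99314192] [ 0.47164727 -0.15414045  0.11660534] [ 0.44749355 -0.29510355  0.06020727
[... 717 characters left out ...]
93, 0.247, 0.185], [0.482, 0.247, 0.191], [0.487, 0.247, 0.184], [0.492, 0.247, 0.192], [0.49, 0.247, 0.179], [0.494, 0.248, 0.195], [0.497, 0.248, 0.203], [0.479, 0.282, 0.197], [0.479, 0.283, 0.194], [0.49, 0.283, 0.204], [0.493, 0.284, 0.205], [0.482, 0.284, 0.207]]
rack (576.5443115234375, -219.4226531982422) (280.48907470703125, 344.62945556640625) 89.43727111816406 2808
shelf 245 [ 0.45802671 -0.21848234] [0.00121432 0.0422933 ] [-0.11490807  0.99337613] [ 0.46963649 -0.15310341  0.11754564] [ 0.44929425 -0.29399303  0.06017961]
win 580 [ 0.56770637 -0.20799892] [0.01216932 0.04569919] [-0.22713362  0.9738636 ] [ 0.6399809  -0.12961338  0.17985187] [ 0.55071793 -0.30002595  0.0600025 ]
```

>>> apply_moves(
  steps=[
    [1, -4.3, 0, 0, 6],
    [1, -4.3, 0, 0, 6],
    [1, -4.4, 0, 0, 6],
    [1, 0, -3.9, -2.7, 0],
    [1, 0, -3.9, -2.7, 0],
    [1, 0, -3.9, -2.7, 0],
    [1, 0, -3.9, -2.7, 0],
    [1, 0, -3.9, -2.7, 0],
    [1, 0, -3.9, -2.7, 0],
    [1, 0, -3.9, -2.7, 0],
    [1, 0, -3.9, -2.7, 0],
    [1, 0, -3.9, -2.7, 0],
    [1, 0, -3.9, -2.7, 0],
    [1, 0, 0, 0, 0],
  ],
)

```text
t: 1.55
tool_pos: [0.5047, -0.1945, 0.3605]
ee_rot: [[0.001, 0.113, -0.994], [0.003, -0.994, -0.113], [-1.0, -0.003, -0.001]]
force: [0.4, 0.9, -0.1]
gripper_width: 0.0874
```

Run:
```python
from h import *
s=arm.get_state()
for k in ('t','q','tool_pos','ee_rot'): print(k,np.round(s[k],4).tolist())
d=cap('wrist','wrist1')
d=np.load('/tmp/scene0.npz')
for n in ('scene0','side0'):
    P=pts(np.load(f'/tmp/{n}.npz')).reshape(-1,3); P=P[~np.isnan(P[:,0])]
    q=P[(P[:,0]>.42)&(P[:,0]<.55)&(P[:,1]>.18)&(P[:,1]<.36)&(P[:,2]>.06)&(P[:,2]<.13)]
    c=q[:,:2].mean(0); w,v=np.linalg.eigh(np.cov((q[:,:2]-c).T)); print(n,len(q),c,np.sqrt(w),v[:,1],q.min(0),q.max(0))
```

```text
t 1.55
q [24.015, 9.4959, -10.8595, 96.9382, 1.6624, 73.7227, -70.6843]
tool_pos [0.5047, -0.1945, 0.3605]
ee_rot [[0.001, 0.1129, -0.9936], [0.0031, -0.9936, -0.1129], [-1.0, -0.0029, -0.0014]]
scene0 1266 [0.48935539 0.27357871] [0.00584833 0.05003898] [-0.07912927  0.99686436] [0.47662247 0.18042798 0.06001342] [0.51290662 0.35985688 0.12997815]
side0 526 [0.48659893 0.27444257] [0.00433812 0.04572321] [-0.07942709  0.99684068] [0.47671341 0.18095489 0.06004282] [0.50936921 0.3599131  0.1298829 ]
```

View pics/wrist1.png

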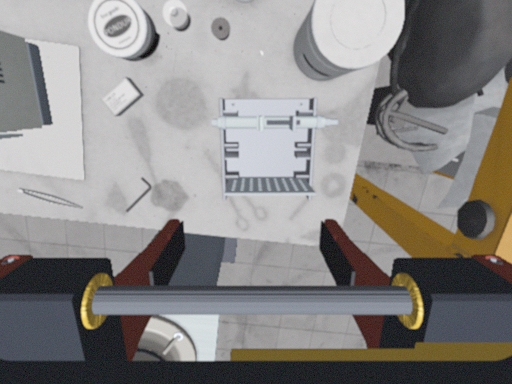

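Run:
```python
from h import *
d=np.load('/tmp/wrist1.npz'); P=pts(d)
im=cv2.resize(d['pixels'][85:205,200:350],None,fx=5,fy=5,interpolation=cv2.INTER_CUBIC); cv2.imwrite('pics/w1z.png',im)
psi=np.radians(6.6); ex=np.array([np.cos(psi),np.sin(psi)]); ey=np.array([-np.sin(psi),np.cos(psi)])
sub=P[85:205,200:350]; 
Q=sub.reshape(-1,3); Q=Q[~np.isnan(Q[:,0])]
r=Q[(Q[:,2]>.038)&(Q[:,2]<.056)]; 
c,s,a=cv2.minAreaRect(r[:,:2].astype(np.float32)*1000); print('rack',c,s,a,len(r),np.median(r[:,2]))
# ascii-ish heat: top view map of z
o=np.array([.51,-.22]); loc=np.c_[(Q[:,:2]-o)@ex,(Q[:,:2]-o)@ey]
H=np.zeros((260,240),np.float32)
for (x,y),z in zip(loc,Q[:,2]):
    i=int(130-x*1000); j=int(120-y*1000)
    if 0<=i<260 and 0<=j<240: H[i,j]=max(H[i,j],z)
H=cv2.dilate(H,np.ones((3,3)))
cv2.imwrite('pics/h1.png',cv2.resize(cv2.applyColorMap((np.clip(H/.18,0,1)*255).astype(np.uint8),cv2.COLORMAP_JET),None,fx=2.3,fy=2.3,interpolation=cv2.INTER_NEAREST))
```

```text
rack (516.3822631835938, -217.76043701171875) (174.60528564453125, 160.64810180664062) 6.5426177978515625 1367 0.046844835846727495
```

View pics/w1z.png

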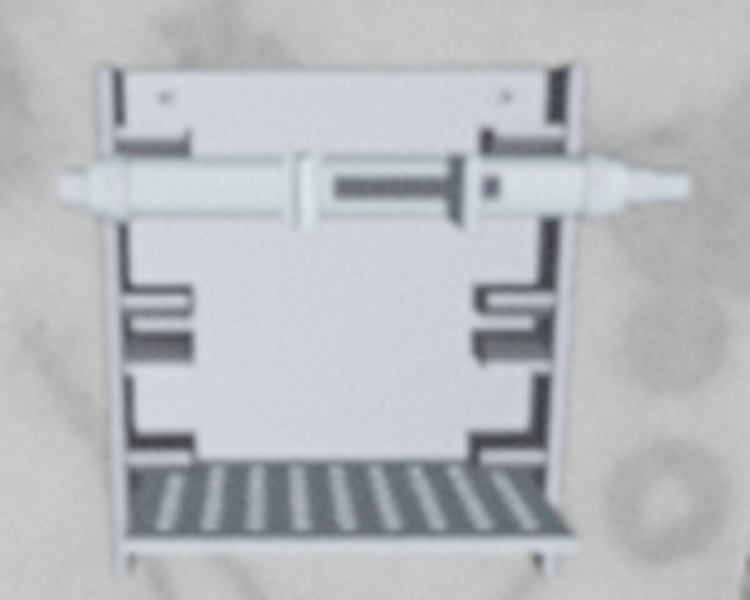

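View pics/h1.png

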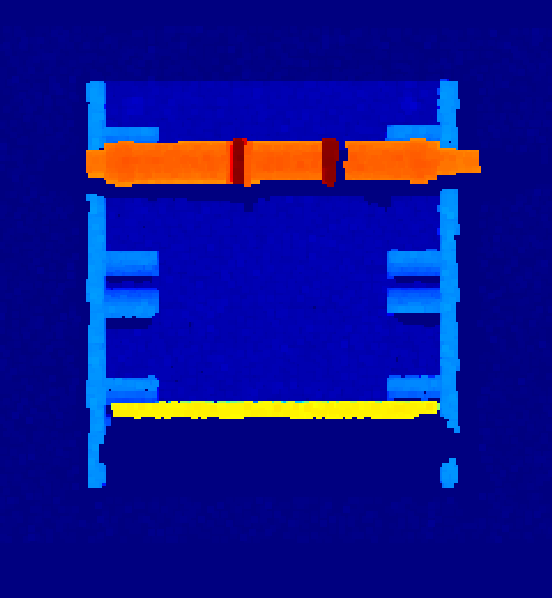

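>>> apply_moves(
  steps=[
    [1, 0.3, -4.6, -0.2, 1],
    [1, 0.3, -4.6, -0.2, 1],
    [1, 0.3, -4.6, -0.2, 0],
    [1, 0.3, -4.6, -0.2, 0],
    [1, 0.3, -4.6, -0.2, 0],
    [1, 0.3, -4.6, -0.2, 0],
    [1, 0.3, -4.6, -0.2, 0],
    [1, 0.3, -4.6, -0.2, 0],
    [1, 0.3, -4.6, -0.1, 0],
    [1, 0.3, -4.6, 0, 0],
    [1, 0, 0, 0, 0],
  ],
)

```text
t: 2.7
tool_pos: [0.4837, 0.2633, 0.3301]
ee_rot: [[-0.002, 0.074, -0.997], [0.003, -0.997, -0.074], [-1.0, -0.003, 0.002]]
force: [-0.6, 0.3, 0.1]
gripper_width: 0.0876
```

```bash
cat > hm.py <<'E'
from h import *
def hm(tag,o,deg,out,zlo=0,zhi=.22,f=2.3):
    d=np.load(f'/tmp/{tag}.npz'); P=pts(d).reshape(-1,3); P=P[~np.isnan(P[:,0])]
    p=np.radians(deg); ex=np.array([np.cos(p),np.sin(p)]); ey=np.array([-np.sin(p),np.cos(p)])
    L=np.c_[(P[:,:2]-o)@ex,(P[:,:2]-o)@ey,P[:,2]]
    H=np.zeros((240,260),np.float32)
    i=(120-L[:,0]*1000).astype(int); j=(130-L[:,1]*1000).astype(int); k=(i>=0)&(i<240)&(j>=0)&(j<260)
    np.maximum.at(H,(i[k],j[k]),L[k,2]); H=cv2.dilate(H,np.ones((3,3)))
    cv2.imwrite(f'pics/{out}.png',cv2.resize(cv2.applyColorMap((np.clip((H-zlo)/(zhi-zlo),0,1)*255).astype(np.uint8),cv2.COLORMAP_JET),None,fx=f,fy=f,interpolation=cv2.INTER_NEAREST))
    return L
E
python3 - <<'E'
from hm import *
s=arm.get_state()
for k in ('t','q','tool_pos','ee_rot','force'): print(k,np.round(s[k],4).tolist())
d=cap('wrist','wrist2')
L=hm('wrist2',np.array([.485,.265]),4.55,'h2',.1,.21)
E
```

```text
t 2.7
q [-9.2741, 13.4825, -30.6278, 97.3106, 7.0167, 71.1496, -127.2103]
tool_pos [0.4837, 0.2633, 0.3301]
ee_rot [[-0.0018, 0.0745, -0.9972], [0.0026, -0.9972, -0.0745], [-1.0, -0.0028, 0.0016]]
force [-0.6254, 0.3428, 0.0968]
```

View pics/wrist2.png

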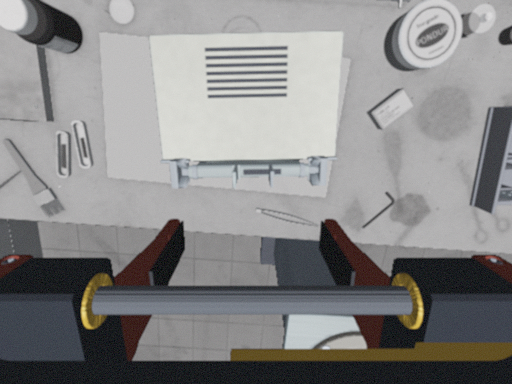

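View pics/h2.png

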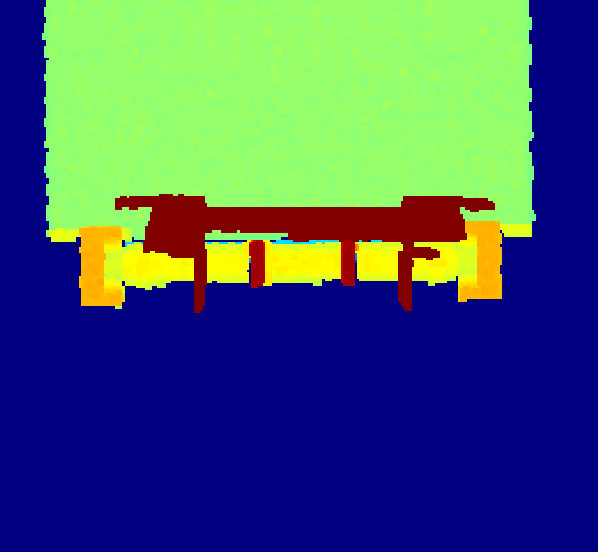

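Run:
```python
from hm import *
L=hm('wrist2',np.array([.485,.265]),4.55,'h2',.1,.21)
L=L[L[:,2]<.22]
roof=L[(abs(L[:,2]-.156)<.004)&(abs(L[:,1])<.13)&(L[:,0]>.02)]
print('roof z',np.median(roof[:,2]))
# side edges per x-bin
E=[]
for x in np.arange(.025,.115,.005):
    q=roof[abs(roof[:,0]-x)<.0025]; E.append((x,q[:,1].min(),q[:,1].max()))
E=np.array(E); 
for k in(1,2):
    c=np.polyfit(E[:,0],E[:,k],1); print('edge',k,c,np.degrees(np.arctan(c[0])), np.std(E[:,k]-np.polyval(c,E[:,0])))
for sgn in(1,-1):
    e=L[(L[:,1]*sgn>.055)&(L[:,1]*sgn<.11)&(L[:,2]>.168)&(L[:,2]<.19)&(abs(L[:,0])<.06)]
    print('ear',sgn,len(e),e.min(0),e.max(0),np.median(e,0))
t=L[(abs(L[:,1])<.05)&(L[:,2]>.195)&(L[:,2]<.215)&(abs(L[:,0])<.04)]
for lo,hi in((-.05,0),(0,.05)):
    q=t[(t[:,1]>lo)&(t[:,1]<hi)]; print('tab',len(q),q.min(0),q.max(0),q.mean(0))
r=L[(abs(L[:,1])<.05)&(L[:,2]>.155)&(L[:,2]<.172)&(L[:,0]<.015)&(L[:,0]>-.03)]; print('rail',r.min(0),r.max(0), np.percentile(r[:,2],[50,90,98]))
for lo in np.arange(-.05,.05,.02):
    q=r[(r[:,1]>lo)&(r[:,1]<lo+.02)&(r[:,2]>.162)]; print(lo,len(q),q[:,0].min(),q[:,0].max(),q[:,0].mean())
```

```text
roof z 0.15645915197202015
edge 1 [ 0.01646266 -0.10068223] 0.9431558654061158 0.0005499476651705707
edge 2 [0.01325952 0.10818903] 0.7596697820328098 0.00038291854592476177
ear 1 421 [-0.01157455  0.0555101   0.16800476] [0.02059404 0.09438689 0.17830163] [0.00449682 0.08627597 0.1755047 ]
ear -1 378 [-0.00940749 -0.08677075  0.16804381] [ 0.0227839  -0.05554638  0.17798431] [ 0.00692276 -0.07883429  0.17571803]
tab 70 [-0.00217309 -0.02284803  0.19742091] [ 0.01483176 -0.01943987  0.20758686] [ 0.00709927 -0.02101427  0.2046446 ]
tab 75 [-0.00330277  0.01643972  0.19538068] [0.01436475 0.02047542 0.20733169] [0.00653334 0.01808765 0.2048045 ]
rail [-0.0028355  -0.04999899  0.15921484] [0.01465057 0.04995281 0.17171472] [0.16716796 0.16917902 0.17008392]
-0.05 206 -0.00043949666599977616 0.013977544262551045 0.007131579352840678
-0.030000000000000002 146 -0.00021524904100866235 0.014650571714602358 0.007305572073986895
-0.010000000000000002 211 -0.0017992750493757241 0.013038311527067794 0.006488502098820228
0.009999999999999995 162 -0.002835501819246382 0.014351386138678686 0.00657353182242046
0.03 204 -0.001338268929401424 0.013108701522835902 0.006214539865087694
```

>>> apply_moves(
  steps=[
    [1, 3, -0.5, -0.8, -1.1],
    [1, 3, 0, 0, 0],
    [1, 3, 0, 0, 0],
    [1, 3, 0, 0, 0],
    [1, 2.8, 0, 0, 0],
    [1, 0, 0, 0, 0],
  ],
  force=10,
)

```text
t: 3.35
tool_pos: [0.4922, 0.259, 0.179]
ee_rot: [[-0.006, 0.082, -0.997], [-0.005, -0.997, -0.082], [-1.0, 0.005, 0.006]]
force: [-0.5, -0.7, -0.1]
gripper_width: 0.0879
```

Run:
```python
from h import *
s=arm.get_state()
for k in ('t','tool_pos','ee_rot','force'): print(k,np.round(s[k],4).tolist())
cap('wrist','wrist3')
cap('side','side3');a=cv2.imread('pics/side3.png')[150:310,120:270];cv2.imwrite('pics/side3z.png',cv2.resize(a,None,fx=3.7,fy=3.7,interpolation=cv2.INTER_CUBIC))
```

```text
t 3.35
tool_pos [0.4922, 0.259, 0.179]
ee_rot [[-0.0059, 0.0824, -0.9966], [-0.005, -0.9966, -0.0824], [-1.0, 0.0045, 0.0063]]
force [-0.5217, -0.7087, -0.0525]
```

View pics/wrist3.png

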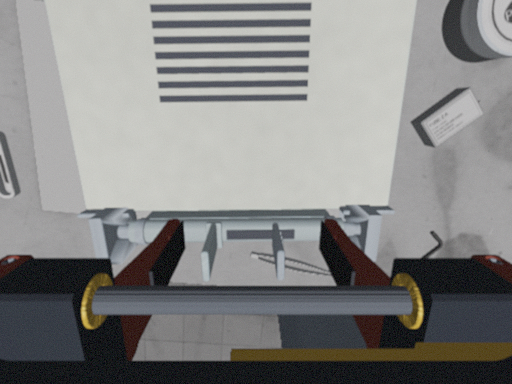

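View pics/side3z.png

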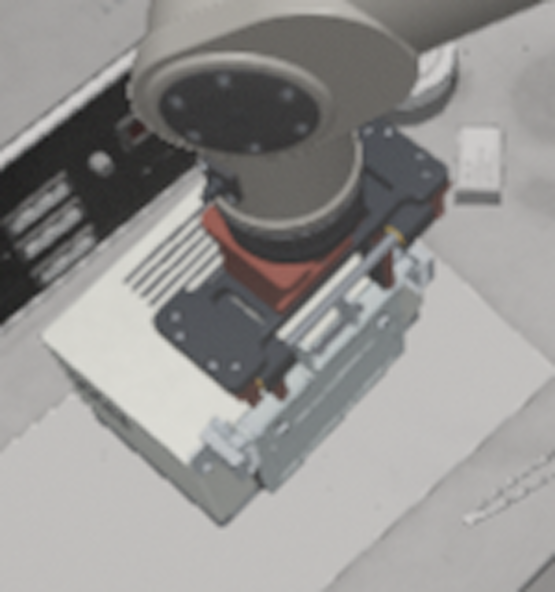

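>>> apply_moves(
  steps=[
    [1, 0, -0.5, 0, -0.7],
    [1, -0.3, -0.5, 0, 0],
    [1, 0, 0, 0, 0],
    [1, 0, 0, 0, 0],
  ],
)

```text
t: 3.85
tool_pos: [0.4926, 0.2739, 0.1865]
ee_rot: [[0.001, 0.099, -0.995], [0.001, -0.995, -0.099], [-1.0, -0.001, -0.001]]
force: [-0.3, -0.2, -0.3]
gripper_width: 0.0878
```

```bash
cat > st.py <<'E'
from h import *
s=arm.get_state()
for k in ('t','tool_pos','ee_rot','force','wrist_torque','gripper_width'): print(k,np.round(s[k],4).tolist())
E
python3 st.py; python3 -c "
from h import *
cap('wrist','wrist4')"
```

```text
t 3.85
tool_pos [0.4926, 0.2739, 0.1865]
ee_rot [[0.0013, 0.0986, -0.9951], [0.0006, -0.9951, -0.0986], [-1.0, -0.0005, -0.0014]]
force [-0.2511, -0.249, -0.3209]
wrist_torque [0.0095, 0.0538, -0.0124]
gripper_width 0.0878
```

View pics/wrist4.png

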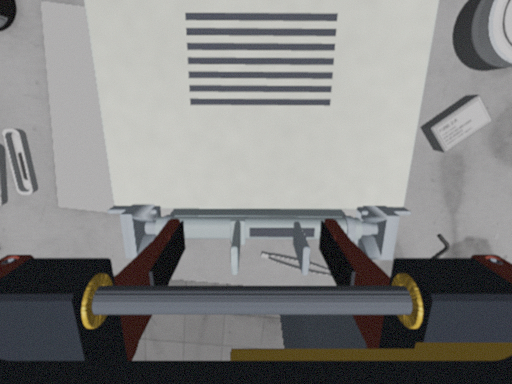

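>>> apply_moves(
  steps=[
    [1, 0, 0, 0, 0],
    [1, 0, 0, 0, 0],
    [1, 0, 0, 0, 0],
  ],
)

```text
t: 4.2
tool_pos: [0.4923, 0.2732, 0.1856]
ee_rot: [[-0.0, 0.098, -0.995], [-0.0, -0.995, -0.098], [-1.0, 0.0, 0.0]]
force: [0.3, 0.1, 0.2]
gripper_width: 0.0879
```

>>> apply_moves(
  steps=[
    [1, 0, 0, 0, 0],
    [1, 0, 0, 0, 0],
  ],
)

```text
t: 4.4
tool_pos: [0.4923, 0.2733, 0.1856]
ee_rot: [[-0.0, 0.098, -0.995], [-0.0, -0.995, -0.098], [-1.0, 0.0, 0.0]]
force: [1.0, -0.9, -0.7]
gripper_width: 0.0876
```

Run:
```python
from hm import *
s=arm.get_state(); print(np.round(s['tool_pos'],4))
d=cap('wrist','wrist5'); L=hm('wrist5',np.array([.485,.265]),5.4,'h5',.1,.21)
R=np.array(s['ee_rot']);T=np.array(s['tool_pos'])
P=pts(d).reshape(-1,3);P=P[~np.isnan(P[:,0])]
L=np.c_[L[:,:2],L[:,2]]
m=(P[:,2]>.198-.02)&(P[:,2]<.209); Q=P[m]; l=L[m]
for lo,hi in((-.035,-.005),(.005,.035)):
    k=(l[:,1]>lo)&(l[:,1]<hi)&(l[:,0]>-.02)&(l[:,0]<.03); q=l[k]; print('tab',k.sum(),q.min(0),q.max(0),q.mean(0))
for sgn in(1,-1):
    e=L[(L[:,1]*sgn>.07)&(L[:,1]*sgn<.11)&(L[:,2]>.170)&(L[:,2]<.19)&(abs(L[:,0])<.03)]
    print('ear',sgn,len(e),e.min(0),e.max(0))
r=L[(abs(L[:,1]-.045)<.015)&(L[:,2]>.155)&(L[:,2]<.172)&(L[:,0]<.02)&(L[:,0]>-.03)]; print('rail',r.min(0),r.max(0),np.percentile(r[:,2],98),r[r[:,2]>.164].mean(0))
p=np.radians(5.4);ex=np.array([np.cos(p),np.sin(p)]);ey=np.array([-np.sin(p),np.cos(p)]);o=np.array([.485,.265])
print('tcp local',(T[:2]-o)@ex,(T[:2]-o)@ey)
```

```text
[0.4923 0.2733 0.1856]
tab 528 [-0.00353049 -0.02465781  0.17826856] [ 0.01515551 -0.0194505   0.20712578] [ 0.00819864 -0.02087308  0.19740108]
tab 382 [-0.00264334  0.01617625  0.17805321] [0.01524092 0.0202279  0.20744688] [0.00920339 0.01784547 0.19926685]
ear 1 862 [-0.00999011  0.07753388  0.17007423] [0.02247218 0.09429424 0.17806211]
ear -1 1027 [-0.01096463 -0.08726863  0.17001664] [ 0.02225795 -0.07030533  0.1778424 ]
rail [-0.00065852  0.03004292  0.15501302] [0.01995097 0.05997881 0.17048295] 0.16884402256627687 [0.00719774 0.0423281  0.16690238]
tcp local 0.00806342495280812 0.007590354074570194
```

View pics/h5.png

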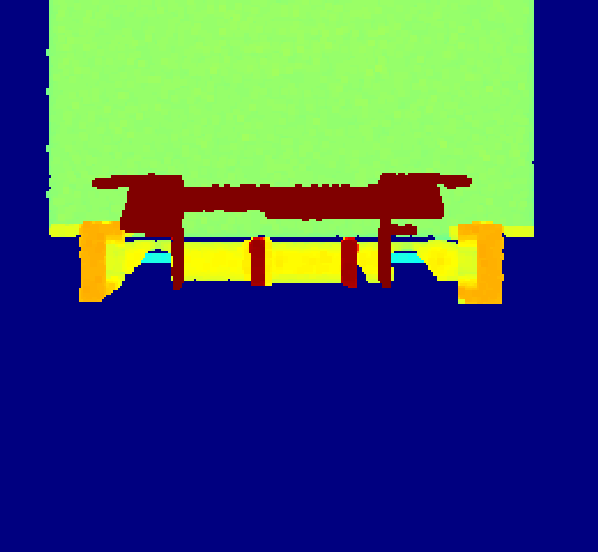

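>>> apply_moves(
  steps=[
    [1, 0.3, 0.4, 0.2, 0.3],
    [0.3, 0, 0, 0, 0],
    [0.1, 0, 0, 0, 0],
    [0.05, 0, 0, 0, 0],
    [0, 0, 0, 0, 0],
    [-0.05, 0, 0, 0, 0],
    [-0.1, 0, 0, 0, 0],
    [-0.15, 0, 0, 0, 0],
    [-0.2, 0, 0, 0, 0],
    [-0.25, 0, 0, 0, 0],
    [-0.3, 0, 0, 0, 0],
    [-0.35, 0, 0, 0, 0],
    [-0.4, 0, 0, 0, 0],
  ],
)

```text
t: 5.75
tool_pos: [0.4906, 0.2696, 0.1827]
ee_rot: [[0.0, 0.093, -0.996], [0.001, -0.996, -0.093], [-1.0, -0.001, -0.0]]
force: [-0.7, 1.7, 1.0]
gripper_width: 0.0327
```

```bash
python3 st.py; python3 -c "
from h import *
cap('wrist','wrist6')"
```

```text
t 5.75
tool_pos [0.4906, 0.2696, 0.1827]
ee_rot [[0.0001, 0.0931, -0.9957], [0.0005, -0.9957, -0.0931], [-1.0, -0.0005, -0.0001]]
force [-0.7192, 1.7304, 1.0484]
wrist_torque [0.2215, 0.0569, -0.0012]
gripper_width 0.0327
```

View pics/wrist6.png

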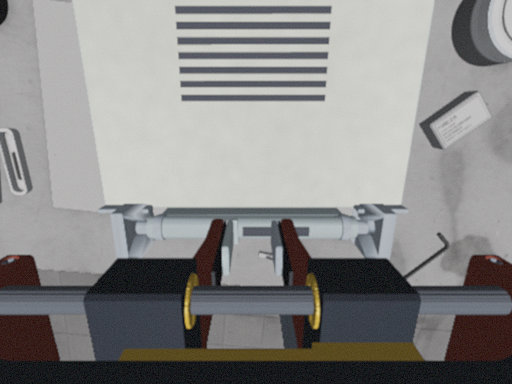

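>>> apply_moves(
  steps=[
    [-0.6, 0, 0, 0, 0],
    [-0.6, 0, 0, 0, 0],
    [-0.6, -0.3, 0, 0, 0],
    [-0.6, -0.4, 0, 0, 0],
    [-0.6, -0.5, 0, 0, 0],
    [-0.6, -0.6, 0, 0, 0],
    [-0.6, -1, 0, 0, 0],
    [-0.6, -1.5, 0, 0, 0],
    [-0.6, -2, 0, 0, 0],
    [-0.6, -2, 0, 0, 0],
    [-0.6, -2, 0, 0, 0],
    [-0.6, 0, 0, 0, 0],
    [-0.6, 0, 0, 0, 0],
  ],
  force=30,
)

```text
t: 7.1
tool_pos: [0.4908, 0.2692, 0.2861]
ee_rot: [[0.001, 0.093, -0.996], [0.0, -0.996, -0.093], [-1.0, -0.0, -0.001]]
force: [0.1, 0.1, -2.5]
gripper_width: 0.0326
```

```bash
python3 st.py; python3 -c "
from h import *
cap('scene','scene7');a=cv2.imread('pics/scene7.png')[80:270,100:290];cv2.imwrite('pics/scene7z.png',cv2.resize(a,None,fx=3,fy=3,interpolation=cv2.INTER_CUBIC))"
```

```text
t 7.1
tool_pos [0.4908, 0.2692, 0.2861]
ee_rot [[0.0011, 0.0927, -0.9957], [0.0003, -0.9957, -0.0927], [-1.0, -0.0002, -0.0011]]
force [0.109, 0.0935, -2.5411]
wrist_torque [0.0276, 0.0034, -0.0165]
gripper_width 0.0326
```

View pics/scene7z.png

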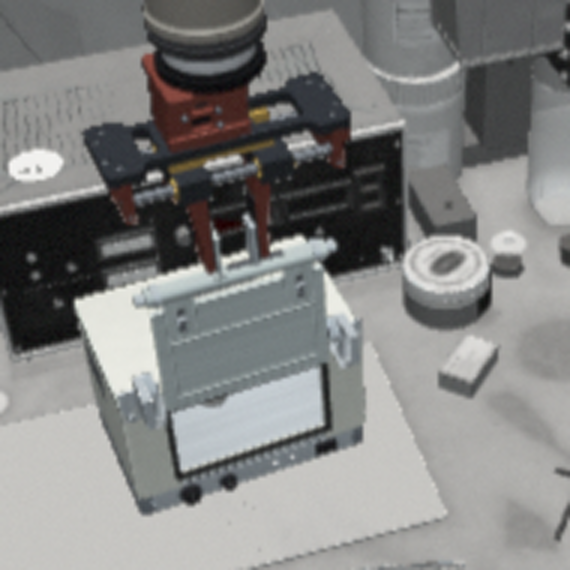

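>>> apply_moves(
  steps=[
    [-0.6, -2, 0, 0, -1.2],
    [-0.6, -2, 0, 0, 0],
    [-0.6, -1.5, 0, 0, 0],
    [-0.6, -0.2, 2.5, 0.2, 0],
    [-0.6, 0, 4.2, 0.25, 0],
    [-0.6, 0, 4.5, 0.25, 0],
    [-0.6, 0, 4.5, 0.25, 0],
    [-0.6, 0, 4.5, 0.25, 0],
    [-0.6, 0, 4.5, 0.25, 0],
    [-0.6, 0, 4.5, 0.25, 0],
    [-0.6, 0, 4.5, 0.25, 0],
    [-0.6, 0, 4.5, 0.25, 0],
    [-0.6, 0, 4.5, 0.3, 0],
    [-0.6, 0, 3.5, 0.3, 0],
    [-0.6, 0, 2, 0.2, 0],
    [-0.6, 0, 1, 0.3, 0],
    [-0.6, 0, 0, 0, 0],
    [-0.6, 0, 0, 0, 0],
    [-0.6, 0, 0, 0, 0],
  ],
)

```text
t: 9.05
tool_pos: [0.5141, -0.2214, 0.3426]
ee_rot: [[-0.0, 0.116, -0.993], [0.001, -0.993, -0.116], [-1.0, -0.001, 0.0]]
force: [-0.4, 1.0, -3.2]
gripper_width: 0.0324
```

```bash
python3 st.py
python3 - <<'E'
from hm import *
cap('wrist','wrist8')
L=hm('wrist8',np.array([.5161,-.218]),6.54,'h8',0,.2)
d=cap('scene','scene8');cap('side','side8')
a=cv2.imread('pics/scene8.png')[90:240,290:420];b=cv2.imread('pics/side8.png')[60:210,250:380]
cv2.imwrite('pics/z8.png',cv2.resize(np.hstack([a,b]),None,fx=3,fy=3,interpolation=cv2.INTER_CUBIC))
E
```

```text
t 9.05
tool_pos [0.5141, -0.2214, 0.3426]
ee_rot [[-0.0001, 0.1163, -0.9932], [0.0007, -0.9932, -0.1163], [-1.0, -0.0007, 0.0]]
force [-0.3652, 0.9594, -3.2077]
wrist_torque [0.0697, -0.0019, -0.0449]
gripper_width 0.0324
```

View pics/z8.png

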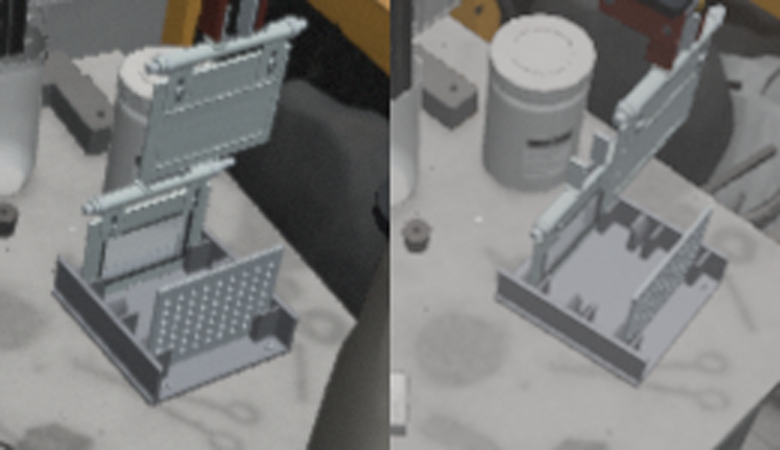

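View pics/h8.png

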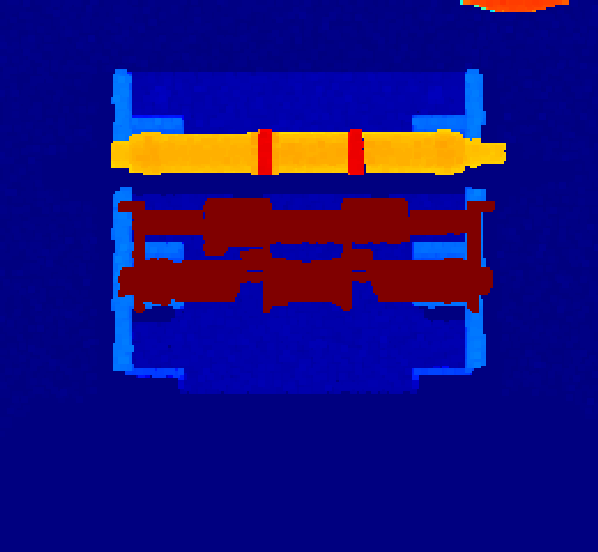

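View pics/wrist8.png

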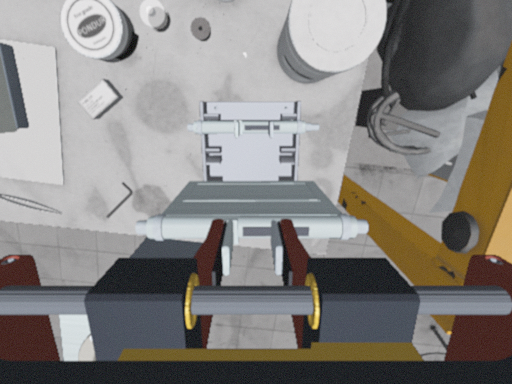

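>>> apply_moves(
  steps=[
    [-0.6, 0, -0.3, -0.3, 0],
    [-0.6, 1.5, 0, 0, 0],
    [-0.6, 3, 0, 0, 0],
    [-0.6, 3, 0, 0, 0],
    [-0.6, 3, 0, 0, 0],
    [-0.6, 2.2, 0, 0, 0],
    [-0.6, 1.2, 0, 0, 0],
    [-0.6, 0, 0, 0, 0],
    [-0.6, 0, 0, 0, 0],
    [-0.6, 0, 0, 0, 0],
    [-0.6, 0, 0, 0, 0],
  ],
)

```text
t: 10.3
tool_pos: [0.5172, -0.2202, 0.2049]
ee_rot: [[0.002, 0.113, -0.994], [-0.001, -0.994, -0.113], [-1.0, 0.001, -0.002]]
force: [-0.4, -0.1, -2.7]
gripper_width: 0.0323
```

```bash
python3 st.py
python3 - <<'E'
from hm import *
d=cap('scene','scene9');cap('side','side9');cap('wrist','wrist9')
L=hm('wrist9',np.array([.5161,-.218]),6.54,'h9',0,.2)
a=cv2.imread('pics/scene9.png')[90:240,290:420];b=cv2.imread('pics/side9.png')[60:210,250:380]
cv2.imwrite('pics/z9.png',cv2.resize(np.hstack([a,b]),None,fx=3,fy=3,interpolation=cv2.INTER_CUBIC))
E
```

```text
t 10.3
tool_pos [0.5172, -0.2202, 0.2049]
ee_rot [[0.0021, 0.1135, -0.9935], [-0.0007, -0.9935, -0.1135], [-1.0, 0.001, -0.002]]
force [-0.416, -0.0974, -2.6729]
wrist_torque [-0.0053, 0.0259, -0.0007]
gripper_width 0.0323
```

View pics/z9.png

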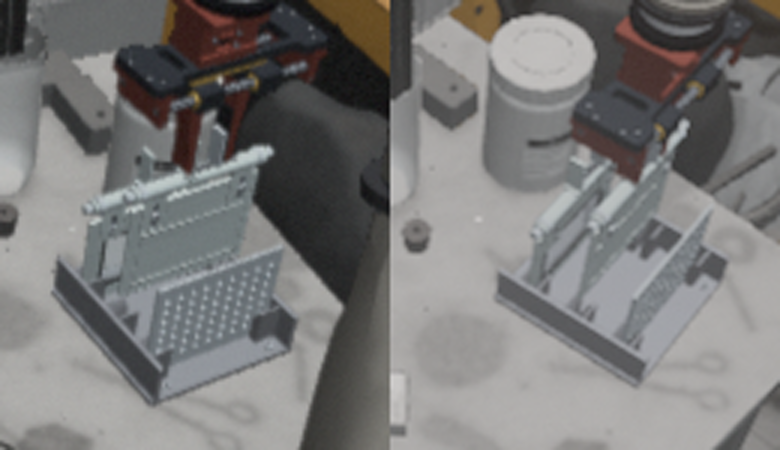

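View pics/wrist9.png

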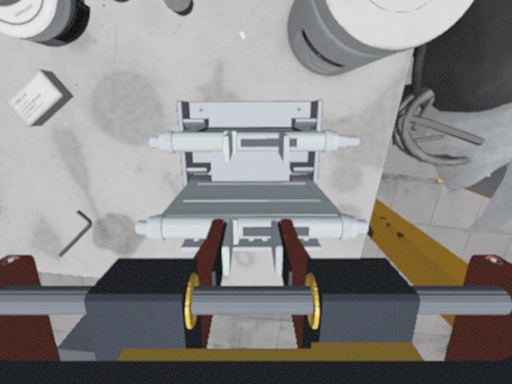

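>>> apply_moves(
  steps=[
    [-0.6, 0.5, -0.2, 0, 0],
    [-0.6, 0.5, 0, 0, 0],
    [-0.6, 0.5, 0, 0, 0],
    [-0.6, 0.5, 0, 0, 0],
    [-0.6, 0.5, 0, 0, 0],
    [-0.6, 0.5, 0, 0, 0],
    [-0.6, 0.5, 0, 0, 0],
    [-0.6, 0, 0, 0, 0],
    [-0.6, 0, 0, 0, 0],
  ],
)

```text
t: 11.35
tool_pos: [0.5164, -0.218, 0.1686]
ee_rot: [[0.0, 0.114, -0.994], [0.0, -0.994, -0.114], [-1.0, -0.0, -0.0]]
force: [0.2, -0.2, -2.0]
gripper_width: 0.0327
```

>>> apply_moves(
  steps=[
    [-0.6, 0.4, 0, 0, 0],
    [-0.6, 0.3, 0, 0, 0],
    [-0.6, 0.3, 0, 0, 0],
    [-0.6, 0.2, 0, 0, 0],
    [-0.6, 0.2, 0, 0, 0],
    [-0.6, 0, 0, 0, 0],
  ],
)

```text
t: 11.95
tool_pos: [0.5163, -0.2181, 0.1544]
ee_rot: [[0.0, 0.114, -0.994], [-0.0, -0.994, -0.114], [-1.0, 0.0, -0.0]]
force: [0.6, -1.2, -3.3]
gripper_width: 0.0325
```

>>> apply_moves(
  steps=[
    [-0.6, 0.1, 0, 0, 0],
    [-0.6, 0.1, 0, 0, 0],
    [-0.6, 0.1, 0, 0, 0],
    [-0.6, 0, 0, 0, 0],
  ],
)

```text
t: 12.35
tool_pos: [0.5163, -0.2181, 0.1516]
ee_rot: [[0.0, 0.114, -0.994], [-0.0, -0.994, -0.114], [-1.0, 0.0, -0.0]]
force: [2.5, -0.2, -3.8]
gripper_width: 0.0325
```

>>> apply_moves(
  steps=[
    [-0.6, 0.1, 0, 0, 0],
    [-0.6, 0.1, 0, 0, 0],
    [-0.6, 0, 0, 0, 0],
  ],
)

```text
t: 12.65
tool_pos: [0.5168, -0.2177, 0.1509]
ee_rot: [[0.001, 0.114, -0.994], [-0.0, -0.994, -0.114], [-1.0, 0.0, -0.001]]
force: [-1.8, 2.9, 7.8]
gripper_width: 0.0323
```

>>> apply_moves(
  steps=[
    [-0.6, 0.1, 0, 0, 0],
    [-0.6, 0, 0, 0, 0],
  ],
)

```text
t: 12.85
tool_pos: [0.5171, -0.2175, 0.1508]
ee_rot: [[0.002, 0.114, -0.993], [-0.0, -0.993, -0.114], [-1.0, 0.0, -0.002]]
force: [-2.8, 4.6, 14.5]
gripper_width: 0.0325
```

>>> apply_moves(
  steps=[
    [-0.2, -0.15, 0, 0, 0],
    [-0.1, 0, 0, 0, 0],
    [0, 0, 0, 0, 0],
    [0.1, 0, 0, 0, 0],
    [0.2, 0, 0, 0, 0],
    [0.4, 0, 0, 0, 0],
    [0.7, 0, 0, 0, 0],
    [1, 0, 0, 0, 0],
    [1, 0, 0, 0, 0],
  ],
)

```text
t: 13.75
tool_pos: [0.5162, -0.2178, 0.1501]
ee_rot: [[-0.0, 0.114, -0.993], [0.0, -0.993, -0.114], [-1.0, -0.0, 0.0]]
force: [-0.1, -0.3, -0.1]
gripper_width: 0.0808
```

```bash
python3 st.py
python3 - <<'E'
from hm import *
cap('side','side10');cap('wrist','wrist10')
b=cv2.imread('pics/side10.png')[60:210,250:380]
cv2.imwrite('pics/z10.png',cv2.resize(b,None,fx=4,fy=4,interpolation=cv2.INTER_CUBIC))
E
```

```text
t 13.75
tool_pos [0.5162, -0.2178, 0.1501]
ee_rot [[-0.0002, 0.1139, -0.9935], [0.0003, -0.9935, -0.1139], [-1.0, -0.0003, 0.0002]]
force [-0.1129, -0.2665, -0.0941]
wrist_torque [0.0393, -0.006, -0.0237]
gripper_width 0.0808
```

View pics/z10.png

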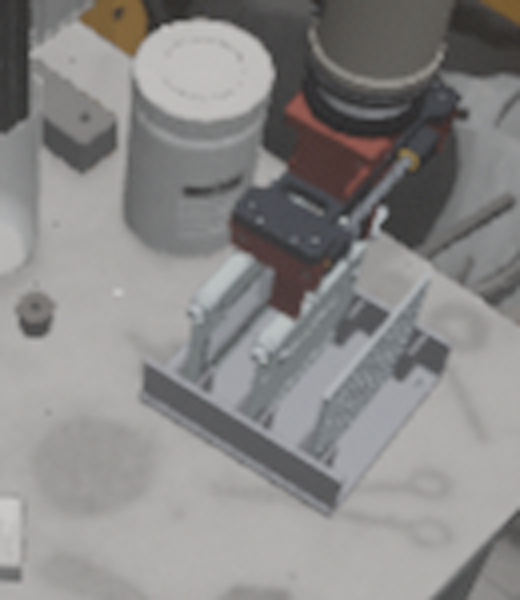

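View pics/wrist10.png

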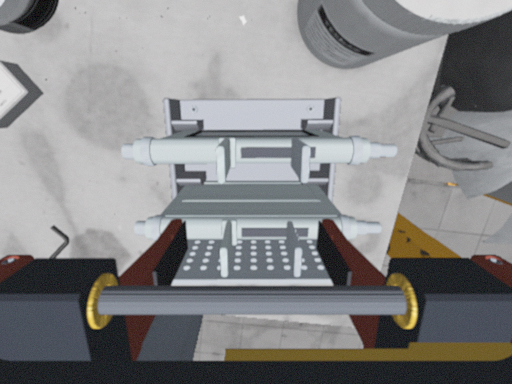

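>>> apply_moves(
  steps=[
    [1, -1, 0, 0, 0],
    [1, -3, 0, 0, 0],
    [1, -4, 0, 0, 0],
    [1, -2.5, 0, 0, 0],
    [1, -0.5, 0, 0, 0],
    [1, 0, 0, 0, 0],
    [1, 0, 0, 0, 0],
    [1, 0, 0, 0, 0],
    [1, 0, 0, 0, 0],
  ],
)

```text
t: 14.75
tool_pos: [0.5156, -0.2178, 0.2589]
ee_rot: [[-0.002, 0.114, -0.994], [0.001, -0.994, -0.114], [-1.0, -0.001, 0.002]]
force: [-0.1, 0.3, -0.1]
gripper_width: 0.0876
```

```bash
python3 st.py
python3 - <<'E'
from hm import *
cap('wrist','wrist11')
L=hm('wrist11',np.array([.5161,-.218]),6.54,'h11',0,.2)
for nm,x0 in(('blank',0),('win',.055)):
    A=L[(abs(L[:,0]-x0)<.02)&(abs(L[:,1])<.1)]
    for lo,hi in((-.04,-.005),(.005,.04)):
        t=A[(A[:,1]>lo)&(A[:,1]<hi)&(A[:,2]>.15)&(A[:,2]<.2)]
        print(nm,'tab',len(t),t.min(0).round(4),t.max(0).round(4),np.percentile(t[:,2],95).round(4))
    r=A[(abs(A[:,1])>.03)&(abs(A[:,1])<.068)&(A[:,2]>.115)&(A[:,2]<.15)]; print('rail',r.min(0).round(4),r.max(0).round(4),np.percentile(r[:,2],97).round(4))
    for s in(1,-1):
        q=r[r[:,1]*s>0]; print('  side',s,np.percentile(q[:,0],[2,98]).round(4))
    b=A[(abs(A[:,1])>.073)&(A[:,2]>.11)&(A[:,2]<.15)]; print('ends',b[:,1].min(),b[:,1].max())
w=L[(L[:,2]>.042)&(L[:,2]<.053)&(abs(L[:,1])<.1)&(abs(L[:,0])<.1)]
print('rack',w.min(0),w.max(0),np.median(w[:,2]))
for s in(1,-1):
    q=w[(w[:,1]*s>.077)]; print(s,q.min(0),q.max(0))
E
```

```text
t 14.75
tool_pos [0.5156, -0.2178, 0.2589]
ee_rot [[-0.0022, 0.1138, -0.9935], [0.0008, -0.9935, -0.1138], [-1.0, -0.0011, 0.0021]]
force [-0.1131, 0.2994, -0.127]
wrist_torque [0.0092, 0.0045, 0.0054]
gripper_width 0.0876
blank tab 133 [-0.008  -0.0268  0.1502] [ 0.0098 -0.0222  0.1757] 0.1751
blank tab 124 [-0.0085  0.0137  0.1509] [0.0098 0.0177 0.1759] 0.1751
rail [-0.0077 -0.0679  0.1265] [0.0098 0.0677 0.1388] 0.1375
  side 1 [-0.0062  0.0085]
  side -1 [-0.0063  0.0087]
ends -0.08865945651154278 0.08102614004352161
win tab 151 [ 0.0452 -0.0266  0.1505] [ 0.0627 -0.0226  0.1796] 0.1788
win tab 139 [0.0452 0.0132 0.1502] [0.0626 0.0172 0.1799] 0.1791
rail [ 0.0449 -0.068   0.1303] [0.0628 0.068  0.143 ] 0.1415
  side 1 [0.0462 0.061 ]
  side -1 [0.0458 0.0618]
ends -0.08884818762072885 0.08071051788558811
rack [-0.08665628 -0.07983124  0.04202035] [0.08876611 0.08036587 0.05299803] 0.04737665262379803
1 [-0.07075527  0.07700637  0.04454609] [0.08764797 0.08036587 0.05143467]
-1 [-0.08579062 -0.07983124  0.04531503] [ 0.08872962 -0.07700275  0.05015403]
```

View pics/wrist11.png

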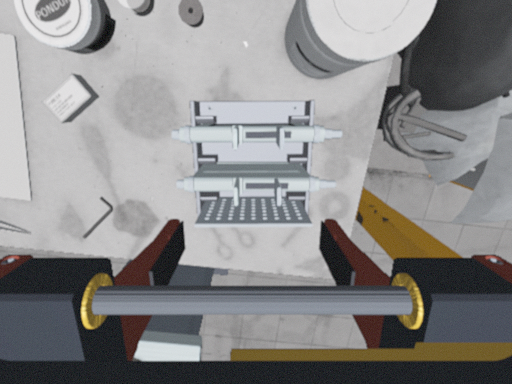

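Run:
```python
from h import *
P=pts(np.load('/tmp/side0.npz')).reshape(-1,3);P=P[~np.isnan(P[:,0])]
for zl in(.05,.1,.15,.2,.25,.3):
    q=P[(P[:,0]>.6)&(P[:,0]<.85)&(P[:,1]>-.45)&(P[:,1]<-.05)&(P[:,2]>zl)&(P[:,2]<zl+.05)]
    print(zl,len(q),q.min(0) if len(q) else '',q.max(0) if len(q) else '')
```

```text
0.05 647 [ 0.63702698 -0.32028634  0.05006266] [ 0.82190042 -0.10067352  0.09996294]
0.1 740 [ 0.63887368 -0.32447799  0.10003773] [ 0.82309083 -0.10172041  0.14998346]
0.15 1011 [ 0.63778351 -0.3451731   0.15002073] [ 0.79553985 -0.10082248  0.19988342]
0.2 993 [ 0.60018143 -0.44999404  0.20000456] [ 0.84973787 -0.05248934  0.24986674]
0.25 1083 [ 0.60024868 -0.44999403  0.25009664] [ 0.84981268 -0.05002601  0.2999904 ]
0.3 944 [ 0.72386576 -0.2356978   0.30001171] [ 0.80602778 -0.05005186  0.34986813]
```

Run:
```python
from h import *
P=pts(np.load('/tmp/wrist11.npz'))
q=P[0:60,290:430].reshape(-1,3); q=q[~np.isnan(q[:,0])]; t=q[q[:,2]>.12]; print(np.percentile(t,[1,50,99],axis=0).round(3))
P=pts(np.load('/tmp/wrist1.npz'))
q=P[0:80,290:410].reshape(-1,3); q=q[~np.isnan(q[:,0])]; t=q[q[:,2]>.12]; print(np.percentile(t,[1,50,99],axis=0).round(3))
```

```text
[[ 0.645 -0.339  0.124]
 [ 0.669 -0.289  0.162]
 [ 0.69  -0.242  0.164]]
[[ 0.643 -0.342  0.124]
 [ 0.682 -0.29   0.162]
 [ 0.714 -0.241  0.164]]
```

>>> apply_moves(
  steps=[
    [1, 0, 0, -2.7, 0],
    [1, 0, 0, -2.7, 0],
    [1, 2, 0, 0, 0],
    [1, 2.5, 0, 0, 0],
    [1, 2, 0, 0, 0],
    [1, 0.9, 0, 0, 0],
    [1, 0, 0, 0, 0],
    [1, 0, 0, 0, 0],
    [1, 0, 0, 0, 0],
    [1, 0, 0, 0, 0],
  ],
  force=10,
)

```text
t: 15.8
tool_pos: [0.5705, -0.2121, 0.1873]
ee_rot: [[0.002, 0.114, -0.994], [-0.001, -0.994, -0.114], [-1.0, 0.001, -0.002]]
force: [-0.4, 0.2, 0.5]
gripper_width: 0.0876
```

```bash
python3 st.py
python3 - <<'E'
from hm import *
cap('wrist','wrist12')
L=hm('wrist12',np.array([.5161,-.218]),6.54,'h12',0,.2)
for nm,x0 in(('win',.055),):
    A=L[(abs(L[:,0]-x0)<.02)&(abs(L[:,1])<.1)]
    for lo,hi in((-.034,-.005),(.005,.03)):
        t=A[(A[:,1]>lo)&(A[:,1]<hi)&(A[:,2]>.15)&(A[:,2]<.182)]
        print(nm,'tab',len(t),t.min(0).round(4),t.max(0).round(4),np.percentile(t[:,2],95).round(4))
E
```

```text
t 15.8
tool_pos [0.5705, -0.2121, 0.1873]
ee_rot [[0.0018, 0.1135, -0.9935], [-0.0006, -0.9935, -0.1135], [-1.0, 0.0008, -0.0017]]
force [-0.3628, 0.1871, 0.4968]
wrist_torque [-0.0221, -0.0308, -0.0352]
gripper_width 0.0876
win tab 327 [ 0.0456 -0.0273  0.1503] [ 0.0634 -0.0226  0.18  ] 0.1786
win tab 275 [0.0453 0.0131 0.1505] [0.063  0.0173 0.1797] 0.179
```

View pics/wrist12.png

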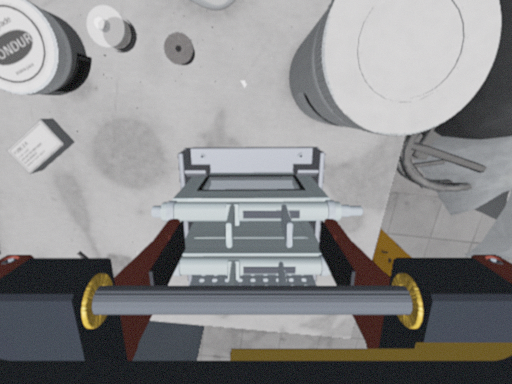

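>>> apply_moves(
  steps=[
    [1, 1.2, 0, 0.1, 0],
    [1, 1.2, 0, 0, 0],
    [1, 0.8, 0, 0, 0],
    [1, 0, 0, 0, 0],
    [1, 0, 0, 0, 0],
    [0.3, 0, 0, 0, 0],
    [0.1, 0, 0, 0, 0],
    [0, 0, 0, 0, 0],
    [-0.1, 0, 0, 0, 0],
    [-0.2, 0, 0, 0, 0],
    [-0.3, 0, 0, 0, 0],
    [-0.4, 0, 0, 0, 0],
    [-0.5, 0, 0, 0, 0],
    [-0.6, 0, 0, 0, 0],
  ],
)

```text
t: 17.25
tool_pos: [0.5687, -0.2114, 0.1538]
ee_rot: [[-0.001, 0.114, -0.993], [0.001, -0.993, -0.114], [-1.0, -0.001, 0.001]]
force: [-0.0, 0.6, -3.1]
gripper_width: 0.0325
```

```bash
python3 st.py
python3 - <<'E'
from hm import *
cap('wrist','wrist13')
E
```

```text
t 17.25
tool_pos [0.5687, -0.2114, 0.1538]
ee_rot [[-0.0006, 0.1141, -0.9935], [0.0007, -0.9935, -0.1141], [-1.0, -0.0008, 0.0005]]
force [-0.0477, 0.556, -3.0703]
wrist_torque [0.0779, -0.0387, -0.0024]
gripper_width 0.0325
```

View pics/wrist13.png

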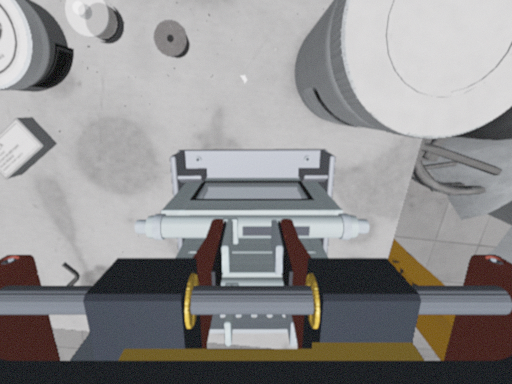

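>>> apply_moves(
  steps=[
    [-0.6, 0, 0, 0, 0],
    [-0.6, -0.5, 0, 0, 0],
    [-0.6, -1, 0, 0, 0],
    [-0.6, -2, 0, 0, 0],
    [-0.6, -3, 0, 0, 0],
    [-0.6, -3, 0, 0, 0],
    [-0.6, -3, 0, 0, 0],
    [-0.6, -3, 0, 0, 0],
    [-0.6, -3, 0, 0, 0],
    [-0.6, -1.5, 0, 0, 0],
    [-0.6, 0, 0, 0, 0],
    [-0.6, 0, 0, 0, 0],
    [-0.6, 0, 0, 0, 0],
  ],
  force=30,
)

```text
t: 18.6
tool_pos: [0.568, -0.2119, 0.3527]
ee_rot: [[-0.003, 0.114, -0.994], [0.001, -0.994, -0.114], [-1.0, -0.001, 0.002]]
force: [0.2, 0.0, -2.8]
gripper_width: 0.0328
```

```bash
python3 st.py
python3 - <<'E'
from hm import *
d=cap('scene','scene14');cap('side','side14')
a=cv2.imread('pics/scene14.png')[60:240,270:420];b=cv2.imread('pics/side14.png')[40:220,240:390]
cv2.imwrite('pics/z14.png',cv2.resize(np.hstack([a,b]),None,fx=2.6,fy=2.6,interpolation=cv2.INTER_CUBIC))
E
```

```text
t 18.6
tool_pos [0.568, -0.2119, 0.3527]
ee_rot [[-0.0025, 0.1135, -0.9935], [0.0006, -0.9935, -0.1135], [-1.0, -0.0009, 0.0024]]
force [0.1673, 0.0231, -2.8475]
wrist_torque [0.1245, -0.0133, 0.0442]
gripper_width 0.0328
```

View pics/z14.png

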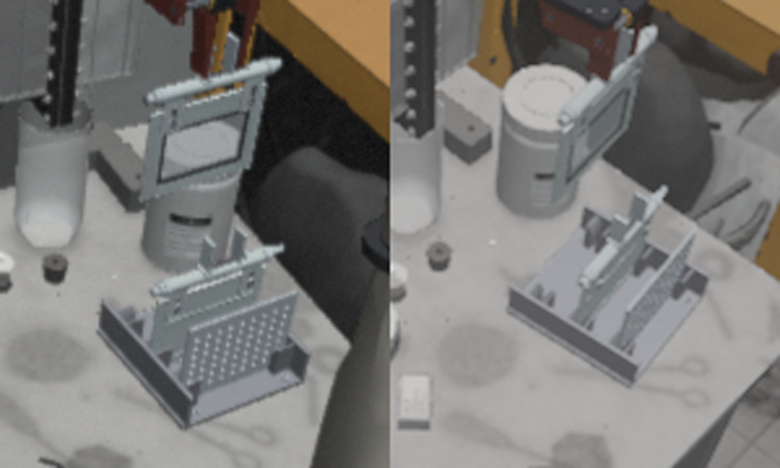

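>>> apply_moves(
  steps=[
    [-0.6, 0, -2, 0.3, 1.2],
    [-0.6, 0, -4, 0.3, 0],
    [-0.6, 0, -4.5, 0.3, 0],
    [-0.6, 0, -4.5, 0.3, 0],
    [-0.6, 0, -4.5, 0.3, 0],
    [-0.6, 0, -4.5, 0.3, 0],
    [-0.6, 0, -4.5, 0.3, 0],
    [-0.6, 0, -4.5, 0.3, 0],
    [-0.6, 0, -4.5, 0.3, 0],
    [-0.6, 0, -4.5, 0.3, 0],
    [-0.6, 0, -4, 0.2, 0],
    [-0.6, 0, -2, 0.1, 0],
    [-0.6, 0, -0.6, 0, 0],
    [-0.6, 0, 0, 0, 0],
    [-0.6, 0, 0, 0, 0],
    [-0.6, 0, 0, 0, 0],
    [-0.6, 0, 0, 0, 0],
  ],
)

```text
t: 20.4
tool_pos: [0.4911, 0.2673, 0.3542]
ee_rot: [[0.0, 0.09, -0.996], [-0.0, -0.996, -0.09], [-1.0, 0.001, -0.0]]
force: [1.4, -0.4, -1.8]
gripper_width: 0.0326
```

```bash
python3 st.py
python3 - <<'E'
from hm import *
cap('wrist','wrist15')
d=cap('scene','scene15');cap('side','side15')
a=cv2.imread('pics/scene15.png')[60:260,100:250];b=cv2.imread('pics/side15.png')[110:310,110:260]
cv2.imwrite('pics/z15.png',cv2.resize(np.hstack([a,b]),None,fx=2.6,fy=2.6,interpolation=cv2.INTER_CUBIC))
E
```

```text
t 20.4
tool_pos [0.4911, 0.2673, 0.3542]
ee_rot [[0.0002, 0.0905, -0.9959], [-0.0005, -0.9959, -0.0905], [-1.0, 0.0005, -0.0002]]
force [1.3854, -0.4356, -1.8483]
wrist_torque [0.0262, 0.0067, 0.0065]
gripper_width 0.0326
```

View pics/z15.png

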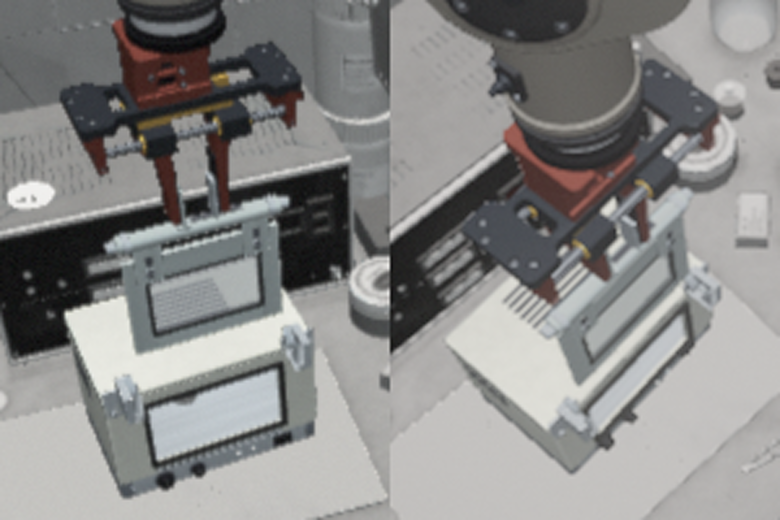

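View pics/wrist15.png

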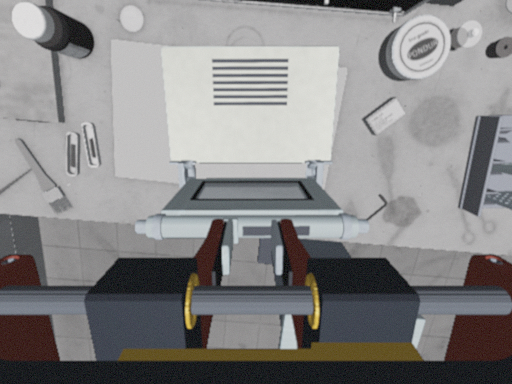

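>>> apply_moves(
  steps=[
    [-0.6, 0, -0.2, 0.1, -0.2],
    [-0.6, 2, 0, 0, 0],
    [-0.6, 3, 0, 0, 0],
    [-0.6, 3, 0, 0, 0],
    [-0.6, 3, 0, 0, 0],
    [-0.6, 2, 0, 0, 0],
    [-0.6, 1, 0, 0, 0],
    [-0.6, 0, 0, 0, 0],
    [-0.6, 0, 0, 0, 0],
    [-0.6, 0, 0, 0, 0],
    [-0.6, 0, 0, 0, 0],
    [-0.6, 0, 0, 0, 0],
  ],
)

```text
t: 21.75
tool_pos: [0.4897, 0.2708, 0.2149]
ee_rot: [[0.001, 0.096, -0.995], [0.001, -0.995, -0.096], [-1.0, -0.0, -0.001]]
force: [0.0, 0.2, -2.7]
gripper_width: 0.0326
```

```bash
python3 st.py
python3 - <<'E'
from hm import *
d=cap('wrist','wrist16')
L=hm('wrist16',np.array([.485,.265]),5.35,'h16',.1,.21)
for sgn in(1,-1):
    e=L[(L[:,1]*sgn>.07)&(L[:,1]*sgn<.11)&(L[:,2]>.170)&(L[:,2]<.179)&(abs(L[:,0])<.03)]
    print('ear',sgn,len(e),e.min(0).round(4),e.max(0).round(4))
r=L[(abs(L[:,1]-.003)<.068)&(abs(L[:,1])>.03)&(L[:,2]>.185)&(L[:,2]<.206)&(abs(L[:,0]-.005)<.013)]
for s in(1,-1):
    q=r[r[:,1]*s>0]; print('rail',s,np.percentile(q[:,0],[2,98]).round(4),np.percentile(q[:,2],97).round(4))
s=arm.get_state();T=np.array(s['tool_pos']);p=np.radians(5.35)
dd=T[:2]-[.485,.265];print('tcp local',dd@[np.cos(p),np.sin(p)],dd@[-np.sin(p),np.cos(p)])
E
```

```text
t 21.75
tool_pos [0.4897, 0.2708, 0.2149]
ee_rot [[0.0012, 0.0961, -0.9954], [0.0005, -0.9954, -0.0961], [-1.0, -0.0004, -0.0012]]
force [0.046, 0.1593, -2.7277]
wrist_torque [0.0204, -0.041, -0.0194]
gripper_width 0.0326
ear 1 471 [-0.0099  0.07    0.17  ] [0.0222 0.0943 0.1779]
ear -1 521 [-0.0105 -0.0872  0.17  ] [ 0.0221 -0.0701  0.1779]
rail 1 [-0.0013  0.0139] 0.2027
rail -1 [-0.0001  0.0143] 0.2022
tcp local 0.005119864306982132 0.005258833623626464
```

View pics/wrist16.png

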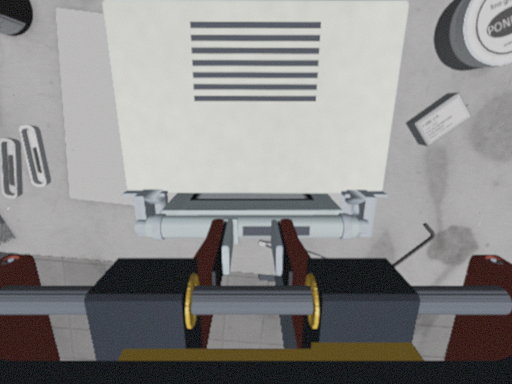

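>>> apply_moves(
  steps=[
    [-0.6, 0.2, 0.12, -0.05, 0],
    [-0.6, 0.2, 0, 0, 0],
    [-0.6, 0.2, 0, 0, 0],
    [-0.6, 0.2, 0, 0, 0],
    [-0.6, 0.2, 0, 0, 0],
    [-0.6, 0.2, 0, 0, 0],
    [-0.6, 0.2, 0, 0, 0],
    [-0.6, 0.2, 0, 0, 0],
    [-0.6, 0, 0, 0, 0],
    [-0.6, 0, 0, 0, 0],
  ],
)

```text
t: 22.8
tool_pos: [0.49, 0.2695, 0.1981]
ee_rot: [[-0.0, 0.096, -0.995], [-0.0, -0.995, -0.096], [-1.0, 0.0, 0.0]]
force: [-0.2, 0.9, -1.8]
gripper_width: 0.0325
```

>>> apply_moves(
  steps=[
    [-0.6, 0.1, 0, 0, 0],
    [-0.6, 0.1, 0, 0, 0],
    [-0.6, 0.1, 0, 0, 0],
    [-0.6, 0.1, 0, 0, 0],
    [-0.6, 0, 0, 0, 0],
    [-0.6, 0, 0, 0, 0],
  ],
)

```text
t: 23.4
tool_pos: [0.49, 0.2694, 0.1941]
ee_rot: [[-0.0, 0.096, -0.995], [-0.0, -0.995, -0.096], [-1.0, 0.0, 0.0]]
force: [0.2, -0.1, -2.7]
gripper_width: 0.0322
```

>>> apply_moves(
  steps=[
    [-0.6, 0.1, 0, 0, 0],
    [-0.6, 0.1, 0, 0, 0],
    [-0.6, 0.1, 0, 0, 0],
    [-0.6, 0.1, 0, 0, 0],
    [-0.6, 0, 0, 0, 0],
  ],
)

```text
t: 23.9
tool_pos: [0.4899, 0.2694, 0.19]
ee_rot: [[-0.0, 0.096, -0.995], [-0.0, -0.995, -0.096], [-1.0, 0.0, 0.0]]
force: [0.2, -0.0, -3.0]
gripper_width: 0.0324
```

>>> apply_moves(
  steps=[
    [-0.6, 0.1, 0, 0, 0],
    [-0.6, 0.1, 0, 0, 0],
    [-0.6, 0.1, 0, 0, 0],
    [-0.6, 0, 0, 0, 0],
  ],
)

```text
t: 24.3
tool_pos: [0.4899, 0.2694, 0.187]
ee_rot: [[-0.0, 0.096, -0.995], [-0.0, -0.995, -0.096], [-1.0, 0.0, 0.0]]
force: [-0.4, 0.6, -2.8]
gripper_width: 0.0328
```

>>> apply_moves(
  steps=[
    [-0.6, 0.1, 0, 0, 0],
    [-0.6, 0.1, 0, 0, 0],
    [-0.6, 0.1, 0, 0, 0],
    [-0.6, 0, 0, 0, 0],
  ],
)

```text
t: 24.7
tool_pos: [0.4899, 0.2694, 0.184]
ee_rot: [[-0.0, 0.096, -0.995], [-0.0, -0.995, -0.096], [-1.0, 0.0, 0.0]]
force: [-0.1, 0.8, -2.2]
gripper_width: 0.0327
```

Free so far; the bosses should be nearly on the floor.

>>> apply_moves(
  steps=[
    [-0.6, 0.1, 0, 0, 0],
    [-0.6, 0, 0, 0, 0],
  ],
)

```text
t: 24.9
tool_pos: [0.4899, 0.2694, 0.183]
ee_rot: [[-0.0, 0.096, -0.995], [-0.0, -0.995, -0.096], [-1.0, 0.0, 0.0]]
force: [0.2, -0.4, -2.0]
gripper_width: 0.0324
```

>>> apply_moves(
  steps=[
    [-0.6, 0.1, 0, 0, 0],
    [-0.6, 0, 0, 0, 0],
  ],
)

```text
t: 25.1
tool_pos: [0.49, 0.2694, 0.1821]
ee_rot: [[0.0, 0.096, -0.995], [-0.0, -0.995, -0.096], [-1.0, 0.0, -0.0]]
force: [-1.1, 0.0, -2.3]
gripper_width: 0.0322
```

>>> apply_moves(
  steps=[
    [-0.6, 0.05, 0, 0, 0],
    [-0.6, 0, 0, 0, 0],
  ],
)

```text
t: 25.3
tool_pos: [0.4901, 0.2695, 0.1819]
ee_rot: [[0.0, 0.096, -0.995], [0.0, -0.995, -0.096], [-1.0, 0.0, -0.0]]
force: [0.0, -0.8, -0.7]
gripper_width: 0.0325
```

>>> apply_moves(
  steps=[
    [-0.6, 0.05, 0, 0, 0],
    [-0.6, 0, 0, 0, 0],
  ],
)

```text
t: 25.5
tool_pos: [0.4901, 0.2695, 0.1815]
ee_rot: [[0.0, 0.096, -0.995], [-0.0, -0.995, -0.096], [-1.0, 0.0, -0.0]]
force: [-1.2, -0.5, 1.9]
gripper_width: 0.0323
```

```bash
python3 st.py
python3 - <<'E'
from hm import *
d=cap('wrist','wrist17')
L=hm('wrist17',np.array([.485,.265]),5.35,'h17',.1,.21)
for y0 in(.045,-.04):
    r=L[(abs(L[:,1]-y0)<.02)&(L[:,2]>.155)&(L[:,2]<.176)&(abs(L[:,0]-.005)<.013)]; print('rail',np.percentile(r[:,0],[2,98]).round(4),np.percentile(r[:,2],97).round(4))
a=cap('scene','scene17')['pixels'][150:270,110:240];b=cap('side','side17')['pixels'][170:290,130:260]
cv2.imwrite('pics/z17.png',cv2.resize(np.hstack([a,b]),None,fx=3,fy=3,interpolation=cv2.INTER_CUBIC))
E
```

```text
t 25.5
tool_pos [0.4901, 0.2695, 0.1815]
ee_rot [[0.0004, 0.0962, -0.9954], [-0.0, -0.9954, -0.0962], [-1.0, 0.0, -0.0004]]
force [-1.2212, -0.5047, 1.8779]
wrist_torque [-0.4048, 0.1977, -0.0515]
gripper_width 0.0323
rail [-0.001  0.014] 0.1688
rail [-0.0009  0.0143] 0.1693
```

View pics/z17.png

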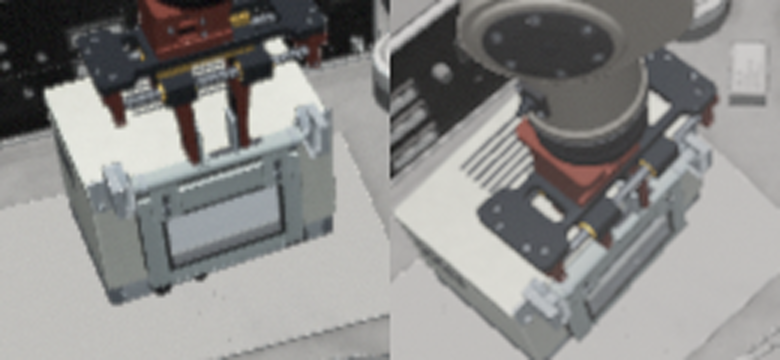

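View pics/wrist17.png

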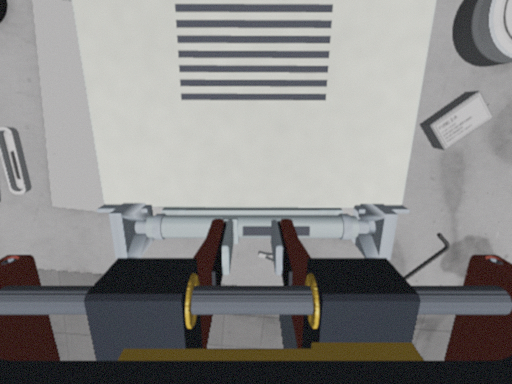

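>>> apply_moves(
  steps=[
    [-0.6, 0.05, 0, 0, 0],
    [-0.6, 0, 0, 0, 0],
    [-0.6, 0, 0, 0, 0],
  ],
  force=8,
)

```text
t: 25.95
tool_pos: [0.4903, 0.2697, 0.1814]
ee_rot: [[0.001, 0.096, -0.995], [0.0, -0.995, -0.096], [-1.0, -0.0, -0.001]]
force: [-1.4, -0.5, 5.9]
gripper_width: 0.0329
```

```bash
python3 st.py
```

```text
t 25.95
tool_pos [0.4903, 0.2697, 0.1814]
ee_rot [[0.001, 0.0963, -0.9953], [0.0004, -0.9953, -0.0963], [-1.0, -0.0003, -0.001]]
force [-1.4441, -0.531, 5.8952]
wrist_torque [-0.2925, 0.4356, 0.0768]
gripper_width 0.0329
```

>>> apply_moves(
  steps=[
    [-0.24, 0, 0, 0, 0],
    [-0.2, 0, 0, 0, 0],
    [-0.16, 0, 0, 0, 0],
    [-0.12, 0, 0, 0, 0],
    [-0.08, 0, 0, 0, 0],
    [-0.04, 0, 0, 0, 0],
    [0, 0, 0, 0, 0],
    [0, 0, 0, 0, 0],
  ],
)

```text
t: 26.75
tool_pos: [0.4902, 0.2692, 0.1805]
ee_rot: [[0.0, 0.096, -0.995], [-0.0, -0.995, -0.096], [-1.0, 0.0, -0.0]]
force: [0.8, -4.5, 2.7]
gripper_width: 0.0438
```

```bash
python3 st.py
python3 - <<'E'
from hm import *
cap('wrist','wrist18')
E
```

```text
t 26.75
tool_pos [0.4902, 0.2692, 0.1805]
ee_rot [[0.0002, 0.096, -0.9954], [-0.0002, -0.9954, -0.096], [-1.0, 0.0002, -0.0001]]
force [0.777, -4.5308, 2.7239]
wrist_torque [-0.8832, -0.3318, 0.0344]
gripper_width 0.0438
```

View pics/wrist18.png

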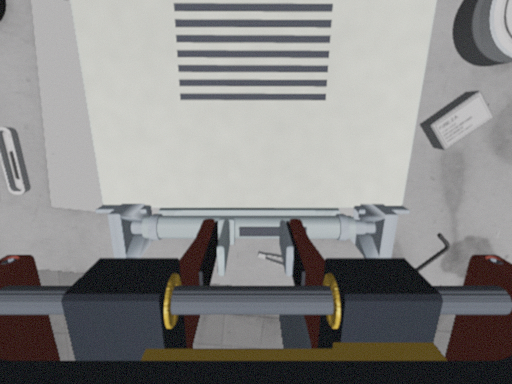

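>>> apply_moves(
  steps=[
    [0.04, 0, 0, 0, 0],
    [0.08, 0, 0, 0, 0],
    [0.12, 0, 0, 0, 0],
    [0.2, 0, 0, 0, 0],
    [0.4, 0, 0, 0, 0],
    [0.7, 0, 0, 0, 0],
    [1, 0, 0, 0, 0],
    [1, 0, 0, 0, 0],
    [1, 0, 0, 0, 0],
  ],
)

```text
t: 27.7
tool_pos: [0.4899, 0.2696, 0.1806]
ee_rot: [[-0.0, 0.096, -0.995], [0.0, -0.995, -0.096], [-1.0, -0.0, 0.0]]
force: [0.9, 0.5, 0.3]
gripper_width: 0.087
```

```bash
python3 st.py
python3 - <<'E'
from hm import *
cap('wrist','wrist19')
L=hm('wrist19',np.array([.485,.265]),5.35,'h19',.1,.21)
for lo,hi in((-.032,-.005),(.005,.03)):
    t=L[(L[:,1]>lo)&(L[:,1]<hi)&(L[:,2]>.18)&(L[:,2]<.209)&(abs(L[:,0]-.006)<.014)]
    print('tab',len(t),t.min(0).round(4),t.max(0).round(4),t.mean(0).round(4))
E
```

```text
t 27.7
tool_pos [0.4899, 0.2696, 0.1806]
ee_rot [[-0.0001, 0.0965, -0.9953], [0.0002, -0.9953, -0.0965], [-1.0, -0.0002, 0.0001]]
force [0.8686, 0.4702, 0.3356]
wrist_torque [0.0197, 0.0018, -0.0007]
gripper_width 0.087
tab 507 [-0.0023 -0.0219  0.1801] [ 0.0157 -0.0172  0.2074] [ 0.0088 -0.0186  0.1986]
tab 443 [-0.0026  0.0185  0.18  ] [0.0157 0.0226 0.2077] [0.009  0.02   0.1995]
```

View pics/wrist19.png

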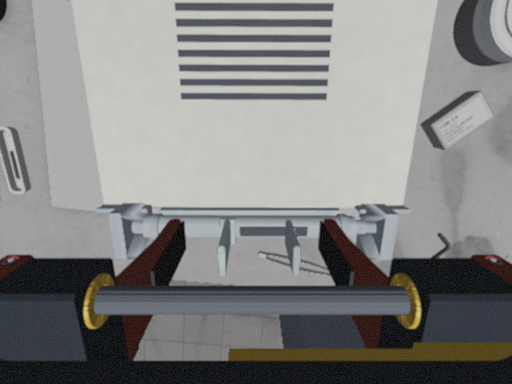

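>>> apply_moves(
  steps=[
    [1, -0.5, 0, 0, 0],
    [1, -1.5, 0, 0, 0],
    [1, -3, 0, 0, 0],
    [1, -3, 0, 0, 0],
    [1, -3, 0, 0, 0],
    [1, -3, 0, 0, 0],
    [1, -1, 0, 0, 0],
    [1, 0, 0, 0, 0],
    [1, 0, 0, 0, 0],
    [1, 0, 0, 0, 0],
    [1, 0, 0, 0, 0],
  ],
)

```text
t: 28.85
tool_pos: [0.4895, 0.269, 0.3292]
ee_rot: [[-0.002, 0.096, -0.995], [-0.001, -0.995, -0.096], [-1.0, 0.001, 0.002]]
force: [-0.1, -0.7, 0.5]
gripper_width: 0.088
```

```bash
python3 st.py
python3 - <<'E'
from hm import *
cap('wrist','wrist20')
L=hm('wrist20',np.array([.485,.265]),5.35,'h20',.1,.21)
for lo,hi in((-.032,-.005),(.005,.03)):
    t=L[(L[:,1]>lo)&(L[:,1]<hi)&(L[:,2]>.18)&(L[:,2]<.209)&(abs(L[:,0]-.006)<.014)]
    print('tab',len(t),t.min(0).round(4),t.max(0).round(4),t.mean(0).round(4))
for sgn in(1,-1):
    q=L[(L[:,1]*sgn>.03)&(L[:,1]*sgn<.06)&(L[:,2]>.155)&(L[:,2]<.176)&(abs(L[:,0]-.005)<.013)];print('rail',np.percentile(q[:,0],[2,98]).round(4),np.percentile(q[:,2],97).round(4))
A=cap('scene','scene20')['pixels'];B=cap('side','side20')['pixels']
r=lambda i,w,h:cv2.resize(i,(w,h),interpolation=cv2.INTER_CUBIC)
cv2.imwrite('pics/z20.png',np.vstack([np.hstack([r(A[150:270,110:240],390,290),r(B[170:290,130:260],390,290)]),np.hstack([r(A[120:240,290:420],390,290),r(B[90:210,260:390],390,290)])]))
for n in('scene','side'):
    P=pts(np.load(f'/tmp/{n}20.npz')).reshape(-1,3);P=P[~np.isnan(P[:,0])]
    p=np.radians(5.35);M=np.array([[np.cos(p),np.sin(p)],[-np.sin(p),np.cos(p)]])
    h=(P[:,:2]-[.4906,.2693])@M.T
    k=(abs(h[:,1])<.065)&(abs(h[:,0])<.02)&(P[:,2]>.05)&(P[:,2]<.145); 
    c=np.polyfit(P[k,2],h[k,0],1); print(n,'panel face x vs z',c,k.sum(), 'top of lower edge',)
E
```

```text
t 28.85
tool_pos [0.4895, 0.269, 0.3292]
ee_rot [[-0.0022, 0.0963, -0.9954], [-0.0012, -0.9954, -0.0963], [-1.0, 0.001, 0.0023]]
force [-0.0929, -0.6645, 0.4533]
wrist_torque [0.0529, -0.0214, 0.0262]
gripper_width 0.088
tab 107 [-0.0021 -0.0221  0.1801] [ 0.015  -0.0172  0.2079] [ 0.0076 -0.0189  0.2002]
tab 97 [-0.0024  0.0187  0.1805] [0.0152 0.0224 0.2077] [0.008  0.0203 0.201 ]
rail [0.0001 0.0131] 0.1691
rail [-0.0014  0.0139] 0.1695
scene panel face x vs z [-0.01409551  0.00025305] 1340 top of lower edge
side panel face x vs z [-0.03727671  0.00056218] 583 top of lower edge
```

View pics/z20.png

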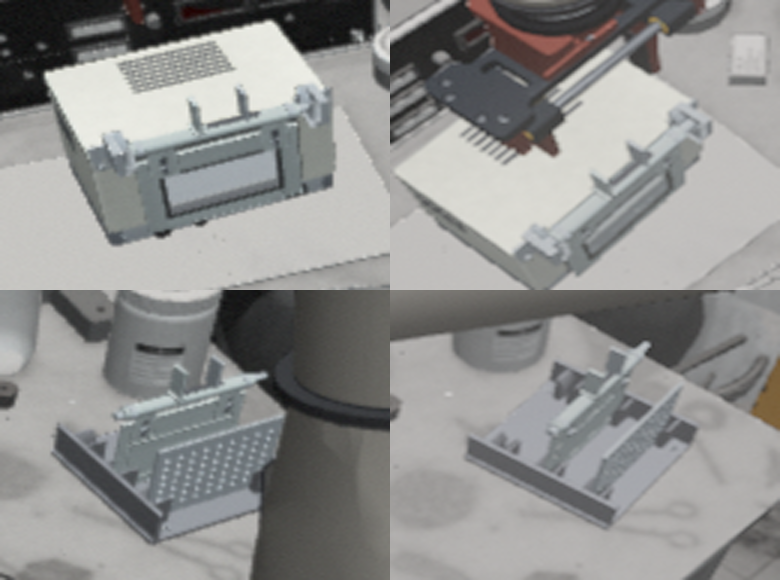

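View pics/wrist20.png

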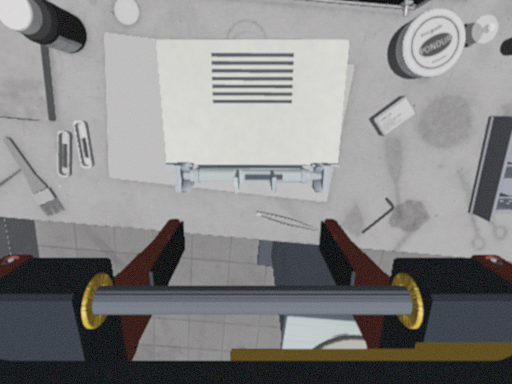

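```bash
python3 -c "
from cell import arm
print(arm.sign_off())"
```

```text
the job is handed in; nothing more can be done
None
```

The doors are swapped and the job was handed in at about 29 s of the 67 s allowed. Sign-off reports no verdict, so what follows rests on my own last checks.

- **Blank door:** I pinched its tabs to draw the pin, lifted it off and lowered it into the rack's middle slot. I felt it touch the slot floor and let go. It still stands upright there in the last pictures.
- **Windowed door:** I lowered it into the ears with the pin drawn. It touched down with no side forces, and I estimate it was pressed on the floors with about 9 N at most (limit 17 N). I then let go of the pin in small steps.

**Last checks**
- **Rail:** its top measures 0.169 to 0.170 m, the same as when the blank door hung there, so the bosses are on the floors.
- **Pin:** tab spacing is 44.5 mm, against 44.9 mm for the blank door with its pin home (44 mm by drawing). That puts the pin home to within about 0.5 mm.
- **Position:** the door sits about 2 mm to the left of centre, which is within the 6 mm allowed. It hangs upright.
- **Bystanders:** the shelf plate, tweezers, hex key, jar and small box look unmoved. I did not check the crucible directly.
- **Robot:** the hand was about 15 cm above where it held the door, touching nothing.

No check failed. The only disagreement was the wrist camera's position readings, which were off by about 1 mm when compared with the known position of the blank door. I corrected for that using the blank door's grasp.

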